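Unload the culture shaker into the strain crates

TASK

The shaker run at the mushroom farm is finished: first swing the hold-down bar by its orange handle up and back past upright, clear of the bottles, and leave it open. Then take out the red-, blue- and yellow-capped glass bottles, one after another in any order, and set each down gently, upright on the floor of the small green crate with the card of its cap's colour. Leave the white-capped bottle standing where it is on the shaker, and tip none of the four over.

Things in the scene. Friction and masses are not known exactly. Their poses are not given: they have to be found in the camera images.
- shaker: White shaker, still and fixed: 200 (x) by 360 (y) mm, black mat 60 mm above the table. Origin: centre of underside; z up; controls face its -x. The bottles stand in a row along its y at x = -30, y = -127, -42, 42, 127 mm (within 5). The bar's hinge line runs along y at x = +45 mm, 178.5 mm above the table, between posts at y = +-168 mm that end 184 mm up.
- bail (a joint): Angle of the hold-down bar, rad: 0 = shut, level just above the caps (starts at 0 to 0.12); grows as it swings up and back to the shaker's +x; 1.57 = arms upright; stop at 2.2. Stiff hinge (0.14 N m): it stays where it is left. The bar is a U of 10 mm steel rod, 310 mm wide, with arms 75 mm long from the hinge line.
- bail_grip (a point): Middle of the bar's orange handle: a 10 mm round rod along the shaker's y, 90 mm between its two uprights. At joint 0 it is 40 mm straight above the bar: 75 mm to the shaker's -x of the hinge line and 40 mm above it. It turns with the bar (85 mm radius).
- bottle_red: Glass bottle with red cap, to be moved: tan body 60 mm in diameter to 56 mm above the underside, narrowing to a 44 mm neck at 72 mm; cap 48 mm in diameter from 80 to 112 mm (flat top); 0.2 to 0.33 kg. Origin: centre of underside; z up. Starts on the shaker's mat, 60 mm above the table, under the bar.
- bottle_blue: Glass bottle with blue cap, to be moved: tan body 60 mm in diameter to 56 mm above the underside, narrowing to a 44 mm neck at 72 mm; cap 48 mm in diameter from 80 to 112 mm (flat top); 0.2 to 0.33 kg. Origin: centre of underside; z up. Starts on the shaker's mat, 60 mm above the table, under the bar.
- bottle_yellow: Glass bottle with yellow cap, to be moved: tan body 60 mm in diameter to 56 mm above the underside, narrowing to a 44 mm neck at 72 mm; cap 48 mm in diameter from 80 to 112 mm (flat top); 0.2 to 0.33 kg. Origin: centre of underside; z up. Starts on the shaker's mat, 60 mm above the table, under the bar.
- bottle_white: Glass bottle with white cap, to be left in place: tan body 60 mm in diameter to 56 mm above the underside, narrowing to a 44 mm neck at 72 mm; cap 48 mm in diameter from 80 to 112 mm (flat top); 0.2 to 0.33 kg. Origin: centre of underside; z up. Starts on the shaker's mat, 60 mm above the table, under the bar.
- crate_red: Open green one-bottle crate with a red card on its floor and on two outer sides: 100 x 100 mm outside, 40 mm high, walls and floor 5 mm thick (inside 90 x 90 mm), fixed to the table. Origin: centre of its underside, on the table; z up, x and y along its sides.
- crate_blue: Open green one-bottle crate with a blue card on its floor and on two outer sides: 100 x 100 mm outside, 40 mm high, walls and floor 5 mm thick (inside 90 x 90 mm), fixed to the table. Origin: centre of its underside, on the table; z up, x and y along its sides.
- crate_yellow: Open green one-bottle crate with a yellow card on its floor and on two outer sides: 100 x 100 mm outside, 40 mm high, walls and floor 5 mm thick (inside 90 x 90 mm), fixed to the table. Origin: centre of its underside, on the table; z up, x and y along its sides.
Not all that is in view belongs to the job. Leave any pink, purple or turquoise look-alike of the bottle_red alone.

How it is judged:
By the outcome, as a careful person would: the job done as asked, in the order asked, and still so for the second after the job is handed in, with the robot touching nothing.
It also fails if it takes over 112 s, if anything falls off the work surface, if the arm or the gripper's body presses on something with over 40 N, if the wrist force passes 120 N, or if a joint passes its speed limit or range.

ROBOT

A 7-joint arm with a two-finger parallel gripper is mounted at the origin on the work surface. World frame = base frame: x ahead of the robot, y to its left, z up, the work surface at z = 0. Lengths are in m, angles in rad, forces in N, time in s.
With the tool pointing down it reaches from about 0.4 to 0.9 m from the base axis. Payload 5.5 kg.
Tool frame: the origin (TCP) lies on the centre line of the jaws, within the pads' length; the fingertips stand finger_overhang ahead of it and the grasp point (between the pads) lies 5 mm behind it (finger_overhang is the distance from the TCP to the fingertips, in m); x points along the fingers, y is the direction in which the jaws open and shut, and the axes are right-handed (so a half turn about x gives the same grasp; the last joint's range is limited). The gripper opens to 85 mm and grips with 20 to 120 N. Pads are 22 mm wide; open, the fingers measure 114 mm over their backs; the gripper's body (76 mm by 85 mm) begins 54 mm behind the grasp point. The pads swing forward as they close: fully open they stand 13 mm farther back than shut.
Start: joints at [1.46, 0.501, -0.427, 1.55, 0.221, 1.138, -0.21], TCP at [0.237, -0.605, 0.245] pointing down, gripper open.
Joint ranges: [-2.88, 2.88], [-0.31, 2.03], [-1.54, 1.56], [0.2, 2.42], [-1.41, 4.55], [0.19, 2.02], [-2.57, 2.57]. Speed limits (rad/s): [2.57, 2.57, 3.14, 3.14, 3.14, 3.14, 3.14].

INTERFACE

Orientations are given as [roll, pitch, yaw] about the fixed x, y, z axes, in that order (R = Rz(yaw) Ry(pitch) Rx(roll)).
In Python, from plant import * gives the robot as it stands.
- The arm moves only by the tool servo_tool, never from a script. Its argument "commands" is a list of rows, each an object of numbers: "x", "y", "z": the shift along the tool's x, y, z in mm; "rx", "ry", "rz": the turn, a rotation vector about the tool's x, y, z in degrees; "hand": the opening, from 0 (shut) to 1 (fully open). In form: [{"x": .., "y": .., "z": .., "rx": .., "ry": .., "rz": .., "hand": ..}, ...]. A call has exactly 8 rows; each row is the pose to reach, as a shift and turn from the pose measured when the call began, along the tool's axes at that moment; what a row does not reach only later rows make up. A row lasts 1/8 s, in which the tool goes at most 62.5 mm and 10.7 degrees, less where a joint would pass 70% of its speed; a pose out of reach is approached as far as the arm can. A call with a gripper value outside its range is refused whole. The fingers move at their own pace and stop on an object; "squeeze" is the grip in N (left out, the last holds). Time passes only in rows, so rows that repeat a pose let the fingers close, or fill a call up. It gives the time, the measured TCP pose, the force and the opening at its end, in the units of the state.
- get_state(): the state, without advancing time (a new reading comes with each control period).
- read_camera(name): name is "scene" or "top" or "wrist"; returns the picture (420x560x3 uint8, red, green, blue); there is no depth.
- calibration(name): a dict with "mtx" (3x3 intrinsics, pixels), "k1" (the pictures are not rectified: a ray, as slopes to the right and down, at radius r is drawn at 1 + k1 r^2 times it, then the intrinsics apply), "origin" and "attitude" of the camera in the world. Camera axes: x right, y down, z forward; pixel columns grow to the right and rows downward; lengths in m; the calibration is good to about 2 mm. A picture is of the moment at which its call begins: read the wrist's pose just before it. calibration takes no time and is no camera call; for the wrist camera it gives the pose at the moment of the call.
- sign_off(): hands the job in, once; it reports no verdict.
The state is a dict: "t": time; "joints": joint angles; "joint_velocities": joint speeds; "joint_efforts": joint torques, N m; "ee_pos": TCP position; "eef_rot": TCP orientation; "wrist_force": force on the tool from outside, world axes, zero at the start; "ft_torque": the same for the moment, N m; "gripper_width": opening from 0.0 (shut) to 1.0 (fully open).
Only numpy, scipy, OpenCV 4.12 (cv2) and the standard library are available. Lean on these libraries where they do the work, as an engineer would, in place of code of your own. Each camera call takes 0.05 s, during which the arm holds its last target.

## Working session

There is one attempt and no reset: what is moved stays moved. The work goes in short steps, Python scripts to look and compute and a tool call to move; the robot and the scene stay as the last step left them, time stands still between calls to the robot, and variables do not carry over. Pictures are saved under pics/ and viewed, and the job is handed in when it is done.

Besides the shell and the picture viewer there is one more tool, called after "Call:" in YAML: its name, and indented under it one key for each argument. servo_tool: Moves the arm, as the interface text tells. Its arguments: {"type":"object","properties":{"commands":{"type":"array"},"squeeze":{"type":"number"}},"required":["commands"]}

```bash
ls; mkdir -p pics
python3 - <<'E'
from plant import *
import cv2
s=get_state();print(s)
for n in ["scene","top","wrist"]:
    print(n,calibration(n))
    cv2.imwrite(f"pics/{n}0.png",read_camera(n)[:,:,::-1])
E
```

```text
pics
{'t': 0.0, 'joints': array([ 1.46021474,  0.50184907, -0.42676755,  1.55146995,  0.22082962,
        1.13826557, -0.21031542]), 'joint_velocities': array([-2.78206989e-04, -8.04349060e-06,  1.39869176e-03, -6.23151184e-04,
        1.00849413e-03,  1.32082777e-03,  1.93096670e-04]), 'joint_efforts': array([ 7.01511708e-04, -5.69534826e+01, -5.81562370e+00, -2.80940509e+01,
        1.07586232e-02,  1.21369067e-02, -3.22871415e-05]), 'ee_pos': array([ 0.23703601, -0.6045253 ,  0.24424815]), 'eef_rot': array([-1.5884319 ,  1.5688646 ,  1.92697743]), 'wrist_force': array([-0.29581518, -0.04245921,  0.45331951]), 'ft_torque': array([-0.00759196,  0.01890112, -0.00782562]), 'gripper_width': 1.002052373823082}
scene {'mtx': array([[406.96486874,   0.        , 278.66831809],
       [  0.        , 406.96486874, 214.27752649],
       [  0.        ,   0.        ,   1.        ]]), 'k1': -0.03978468207706704, 'origin': array([ 1.06754015, -0.13696725,  1.00915248]), 'attitude': array([-2.55263954, -0.013585  ,  1.3749295 ])}
top {'mtx': array([[394.60764747,   0.        , 278.99964756],
       [  0.        , 394.60764747, 217.6556522 ],
       [  0.        ,   0.        ,   1.        ]]), 'k1': 0.0226847523439912, 'origin': array([0.31371629, 0.00503306, 1.15544874]), 'attitude': array([-2.95802923,  0.01743822, -1.55282013])}
wrist {'mtx': array([[333.79892554,   0.        , 269.86839701],
       [  0.        , 333.79892554, 213.31076965],
       [  0.        ,   0.        ,   1.        ]]), 'k1': 0.028641003121430236, 'origin': array([ 0.29809853, -0.58115745,  0.37445347]), 'attitude': array([ 2.88059173e+00,  2.13532938e-03, -1.19856023e+00])}
```

View pics/scene0.png

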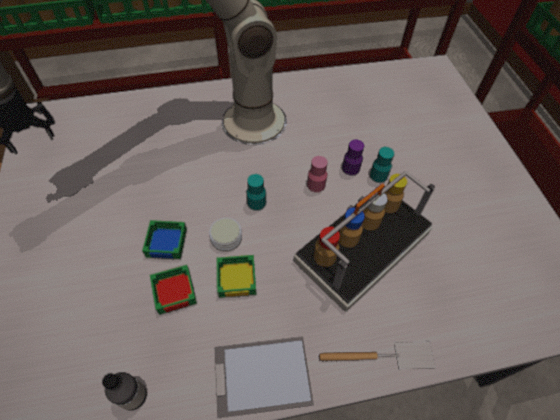

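View pics/top0.png

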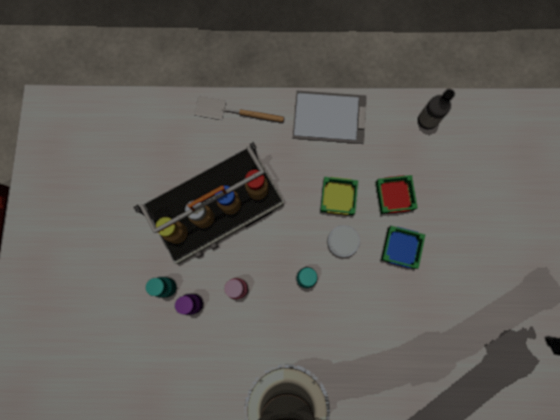

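View pics/wrist0.png

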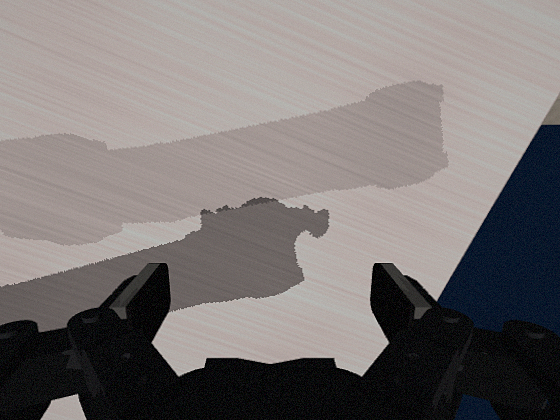

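The scene shows the shaker to the robot's left, with yellow, white, blue and red caps in a row, and the crates to its right. I'll enlarge the views to measure.

Run:
```python
import cv2
t=cv2.imread("pics/top0.png");s=cv2.imread("pics/scene0.png")
def c(im,x,y,w,h,k,n):
    cv2.imwrite(n,cv2.convertScaleAbs(cv2.resize(im[y:y+h,x:x+w],None,fx=k,fy=k,interpolation=cv2.INTER_CUBIC),alpha=1.5))
c(t,130,140,160,120,5,"pics/t1.png")
c(t,310,165,130,110,5,"pics/t2.png")
c(s,285,165,155,145,4,"pics/s1.png")
c(s,135,210,130,110,5,"pics/s2.png")
```

```text
(no output)
```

View pics/t1.png

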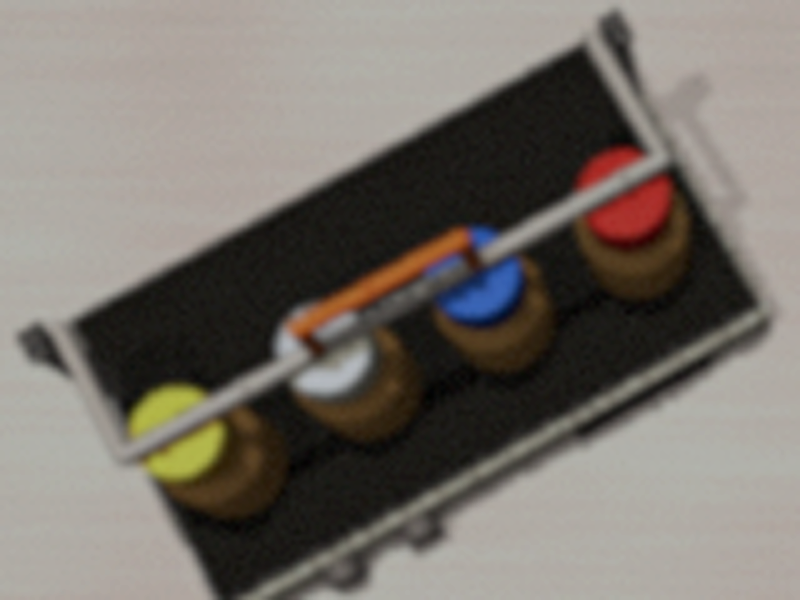

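View pics/t2.png

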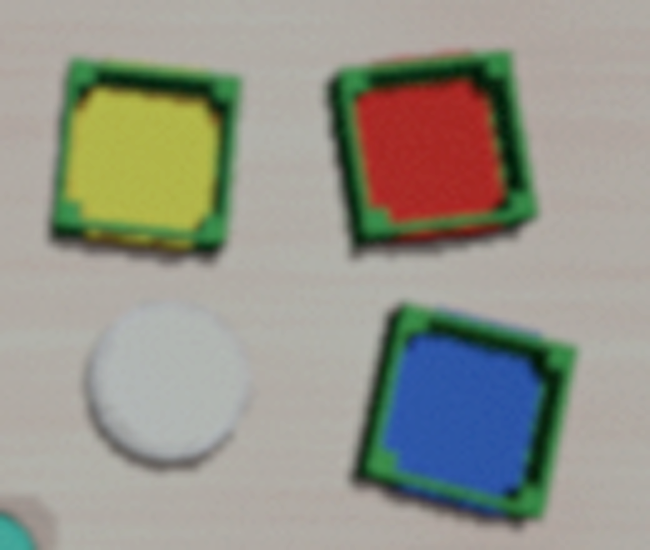

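View pics/s1.png

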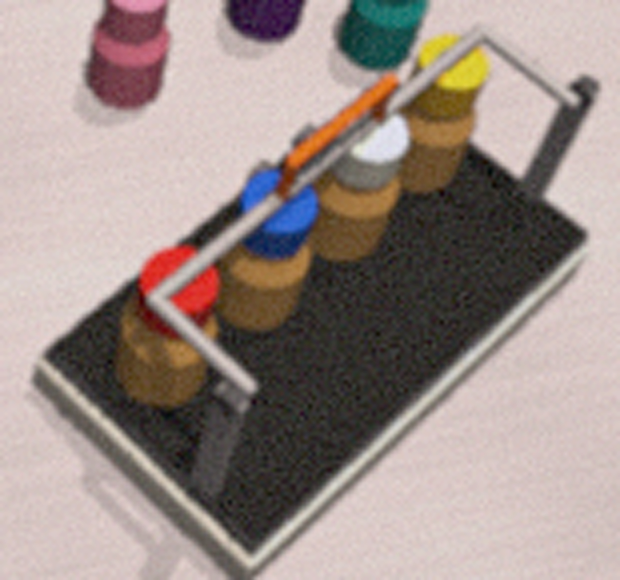

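View pics/s2.png

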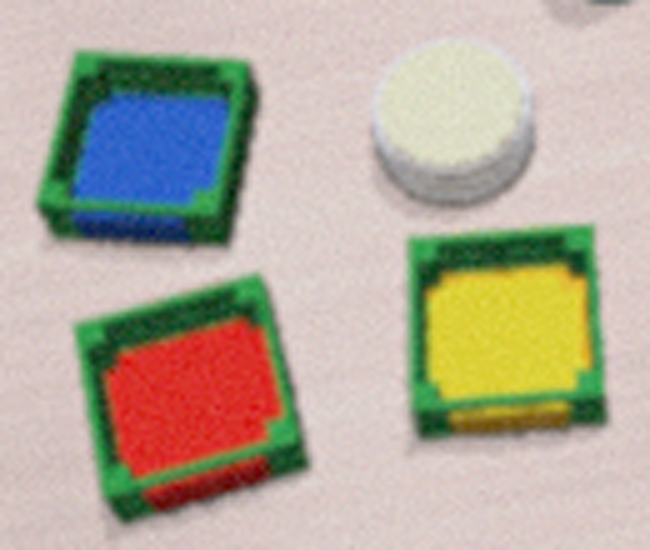

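```bash
cat > h.py <<'E'
from plant import *
import numpy as np, cv2
from scipy.spatial.transform import Rotation as R
from scipy.optimize import least_squares, brentq
def rot(a): return R.from_euler('xyz',a).as_matrix()
def ray(cal,u,v):
    K=cal['mtx'];k=cal['k1'];d=np.array([(u-K[0,2])/K[0,0],(v-K[1,2])/K[1,1]])
    rd=np.hypot(*d);r=rd
    for _ in range(20): r=rd/(1+k*r*r)
    d=d*(r/rd if rd>0 else 1)
    w=rot(cal['attitude'])@np.array([d[0],d[1],1]);return np.array(cal['origin']),w
def onz(cal,u,v,z):
    o,w=ray(cal,u,v);return (o+w*(z-o[2])/w[2])
def proj(cal,p):
    q=rot(cal['attitude']).T@(np.asarray(p)-cal['origin']);a,b=q[0]/q[2],q[1]/q[2]
    f=1+cal['k1']*(a*a+b*b);K=cal['mtx'];return np.array([K[0,0]*a*f+K[0,2],K[1,1]*b*f+K[1,2]])
def tri(l):
    A=np.zeros((3,3));b=np.zeros(3)
    for cal,u,v in l:
        o,w=ray(cal,u,v);w=w/np.linalg.norm(w);P=np.eye(3)-np.outer(w,w);A+=P;b+=P@o
    return np.linalg.solve(A,b)
def px(X,k,x0): return (X+.5)/k-.5+x0
E
cat > m.py <<'E'
from h import *
T=calibration("top");S=calibration("scene")
t1=lambda x,y:(px(x,5,130),px(y,5,140)); t2=lambda x,y:(px(x,5,310),px(y,5,165))
s1=lambda x,y:(px(x,4,285),px(y,4,165)); s2=lambda x,y:(px(x,5,135),px(y,5,210))
np.set_printoptions(precision=4,suppress=True)
caps=dict(yellow=((177,432),(452,63)),white=((325,352),(376,138)),blue=((478,275),(279,208)),red=((625,195),(178,282)))
for n,(a,b) in caps.items():
    print(n,onz(T,*t1(*a),.172),onz(S,*s1(*b),.172),tri([(T,*t1(*a)),(S,*s1(*b))]))
for b in [(42,358),(250,557),(585,238)]: print('corner',onz(S,*s1(*b),.06))
for a in [(770,310),(588,48),(65,315)]: print('cornerT',onz(T,*t1(*a),.06))
print('handle',[onz(T,*t1(*a),.2185) for a in [(297,330),(470,235)]],[onz(S,*s1(*a),.2185) for a in [(290,160),(388,80)]], tri([(T,*t1(297,330)),(S,*s1(388,82))]),tri([(T,*t1(470,235)),(S,*s1(290,160))]))
cr=dict(yellow=([(72,62),(240,77),(222,240),(58,228)],[(410,240),(590,228),(603,400),(418,410)]),
red=([(338,72),(510,55),(535,213),(360,238)],[(80,325),(260,278),(303,440),(115,492)]),
blue=([(402,305),(575,350),(542,515),(366,475)],[(78,55),(255,63),(232,215),(43,206)]))
for n,(a,b) in cr.items():
    for C,f,l in((T,t2,a),(S,s2,b)):
        P=np.array([onz(C,*f(*q),.04) for q in l]);e=P[1]-P[0];
        print(n,P.mean(0),[np.linalg.norm(P[i]-P[i-1]).round(3) for i in range(4)],[np.degrees(np.arctan2(*(P[i]-P[i-1])[1::-1])).round(1)%90 for i in range(4)])
E
python3 m.py
```

```text
yellow [0.4702 0.3139 0.172 ] [0.4738 0.3131 0.172 ] [0.4709 0.3152 0.1679]
white [0.5127 0.2412 0.172 ] [0.5229 0.243  0.172 ] [0.5155 0.2459 0.1608]
blue [0.5542 0.1647 0.172 ] [0.5628 0.1659 0.172 ] [0.5569 0.1678 0.1625]
red [0.5977 0.0904 0.172 ] [0.6026 0.0903 0.172 ] [0.5994 0.0913 0.1664]
corner [0.58   0.0171 0.06  ]
corner [0.7391 0.1129 0.06  ]
corner [0.5594 0.4104 0.06  ]
cornerT [0.5634 0.0155 0.06  ]
cornerT [0.7186 0.1243 0.06  ]
cornerT [0.5547 0.4179 0.06  ]
handle [array([0.514 , 0.2443, 0.2185]), array([0.5629, 0.162 , 0.2185])] [array([0.5591, 0.1657, 0.2185]), array([0.5123, 0.2439, 0.2185])] [0.5138 0.2438 0.2186] [0.562  0.1625 0.2233]
yellow [ 0.5903 -0.1449  0.04  ] [np.float64(0.1), np.float64(0.098), np.float64(0.098), np.float64(0.094)] [np.float64(85.2), np.float64(85.4), np.float64(83.0), np.float64(86.5)]
yellow [ 0.5952 -0.1443  0.04  ] [np.float64(0.098), np.float64(0.096), np.float64(0.099), np.float64(0.094)] [np.float64(85.9), np.float64(83.6), np.float64(84.6), np.float64(82.5)]
red [ 0.5967 -0.3104  0.04  ] [np.float64(0.099), np.float64(0.1), np.float64(0.094), np.float64(0.101)] [np.float64(5.7), np.float64(6.5), np.float64(6.199999999999989), np.float64(9.099999999999994)]
red [ 0.6011 -0.3083  0.04  ] [np.float64(0.096), np.float64(0.095), np.float64(0.096), np.float64(0.095)] [np.float64(8.699999999999989), np.float64(6.0), np.float64(8.7), np.float64(6.200000000000003)]
blue [ 0.4425 -0.3246  0.04  ] [np.float64(0.1), np.float64(0.099), np.float64(0.096), np.float64(0.099)] [np.float64(76.5), np.float64(75.8), np.float64(76.19999999999999), np.float64(78.0)]
blue [ 0.4481 -0.3206  0.04  ] [np.float64(0.097), np.float64(0.101), np.float64(0.097), np.float64(0.103)] [np.float64(77.6), np.float64(76.3), np.float64(78.7), np.float64(76.3)]
```

Run:
```python
import plant; print([n for n in dir(plant) if not n.startswith('_')])
from h import *
print(getattr(plant,'finger_overhang',None))
s=get_state();print(rot(s['eef_rot']).round(3), s['t'])
```

```text
['PlanningError', 'calibration', 'finger_overhang', 'get_state', 'read_camera', 'sign_off']
0.014
[[-0.001  0.365 -0.931]
 [ 0.001 -0.931 -0.365]
 [-1.    -0.001 -0.   ]] 0.15
```

```bash
cat >> h.py <<'E'
def Rt(yaw,tilt=0,axis=None):
    # tool x down, tool y at world angle yaw (deg); tilt (deg) about world axis
    y=np.array([np.cos(np.radians(yaw)),np.sin(np.radians(yaw)),0]);x=np.array([0,0,-1.]);z=np.cross(x,y)
    M=np.stack([x,y,z],1)
    if tilt: M=R.from_rotvec(np.radians(tilt)*np.array(axis)/np.linalg.norm(axis)).as_matrix()@M
    return M
def go(p,M):
    s=get_state();C=rot(s['eef_rot']);d=C.T@(np.array(p)-s['ee_pos'])*1e3
    rv=R.from_matrix(C.T@M).as_rotvec(degrees=True)
    print('xyz',d.round(1),'r',rv.round(1))
def st():
    s=get_state();M=rot(s['eef_rot']);print('t',s['t'],'p',s['ee_pos'].round(4),'yaw',np.degrees(np.arctan2(M[1,1],M[0,1])).round(1),'x',M[:,0].round(3),'F',s['wrist_force'].round(1),'w',s['gripper_width'].round(3),'j',s['joints'].round(2))
E
python3 - <<'E'
from h import *
go([.5,-.25,.34],Rt(-20)); st()
E
```

```text
xyz [ -95.1 -234.3 -374.2] r [-48.6  -0.    0.1]Traceback (most recent call last):
  File "<stdin>", line 2, in <module>
  File "h.py", line 34, in st
    s=get_state();M=rot(s['eef_rot']);print('t',s['t'],'p',s['ee_pos'].round(4),'yaw',np.degrees(np.arctan2(M[1,1],M[0,1])).round(1),'x',M[:,0].round(3),'F',s['wrist_force'].round(1),'w',s['gripper_width'].round(3),'j',s['joints'].round(2))
                                                                                                                                                                                           ^^^^^^^^^^^^^^^^^^^^^^^^
AttributeError: 'float' object has no attribute 'round'
```

Call:
servo_tool:
  commands:
    - {"x": -95,"y": -234,"z": -374,"rx": -48,"hand": 1}
    - {"x": -95,"y": -234,"z": -374,"rx": -48,"hand": 1}
    - {"x": -95,"y": -234,"z": -374,"rx": -48,"hand": 1}
    - {"x": -95,"y": -234,"z": -374,"rx": -48,"hand": 1}
    - {"x": -95,"y": -234,"z": -374,"rx": -48,"hand": 1}
    - {"x": -95,"y": -234,"z": -374,"rx": -48,"hand": 1}
    - {"x": -95,"y": -234,"z": -374,"rx": -48,"hand": 1}
    - {"x": -95,"y": -234,"z": -374,"rx": -48,"hand": 1}

```text
schema error: expected keys x, y, z, rx, ry, rz, hand
```

```bash
sed -i "s/s\['gripper_width'\].round(3)/round(float(s['gripper_width']),3)/" h.py
python3 - <<'E'
from h import *
st(); go([.515,.19,.36],Rt(30))
E
```

```text
t 0.15 p [ 0.2371 -0.6047  0.2445] yaw -68.6 x [-0.001  0.001 -1.   ] F [-0.2 -0.4 -0. ] w 1.001 j [ 1.46  0.5  -0.43  1.55  0.22  1.14 -0.21]
xyz [-114.5 -638.5 -548.9] r [-98.6  -0.1   0.1]
```

Call:
servo_tool:
  commands:
    - {"x": -95,"y": -234,"z": -374,"rx": -48,"ry": 0,"rz": 0,"hand": 1}
    - {"x": -95,"y": -234,"z": -374,"rx": -48,"ry": 0,"rz": 0,"hand": 1}
    - {"x": -95,"y": -234,"z": -374,"rx": -48,"ry": 0,"rz": 0,"hand": 1}
    - {"x": -95,"y": -234,"z": -374,"rx": -48,"ry": 0,"rz": 0,"hand": 1}
    - {"x": -95,"y": -234,"z": -374,"rx": -48,"ry": 0,"rz": 0,"hand": 1}
    - {"x": -95,"y": -234,"z": -374,"rx": -48,"ry": 0,"rz": 0,"hand": 1}
    - {"x": -95,"y": -234,"z": -374,"rx": -48,"ry": 0,"rz": 0,"hand": 1}
    - {"x": -95,"y": -234,"z": -374,"rx": -48,"ry": 0,"rz": 0,"hand": 1}

```text
t: 1.15
ee_pos: [0.5029, -0.245, 0.3412]
eef_rot: [2.686, 1.568, 0.764]
wrist_force: [0.1, -0.9, -0.6]
gripper_width: 1.005
```

Run:
```python
from h import *
st(); go([.515,.19,.36],Rt(30))
```

```text
t 1.15 p [ 0.5029 -0.245   0.3412] yaw -20.1 x [ 0.002  0.002 -1.   ] F [ 0.1 -0.9 -0.6] w 1.005 j [ 1.05  0.31 -0.8   1.66  0.23  1.27 -0.14]
xyz [ -17.8 -138.2 -412.7] r [-50.1  -0.1  -0.1]
```

Call:
servo_tool:
  commands:
    - {"x": -18,"y": -138,"z": -413,"rx": -50,"ry": 0,"rz": 0,"hand": 1}
    - {"x": -18,"y": -138,"z": -413,"rx": -50,"ry": 0,"rz": 0,"hand": 1}
    - {"x": -18,"y": -138,"z": -413,"rx": -50,"ry": 0,"rz": 0,"hand": 1}
    - {"x": -18,"y": -138,"z": -413,"rx": -50,"ry": 0,"rz": 0,"hand": 1}
    - {"x": -18,"y": -138,"z": -413,"rx": -50,"ry": 0,"rz": 0,"hand": 1}
    - {"x": -18,"y": -138,"z": -413,"rx": -50,"ry": 0,"rz": 0,"hand": 1}
    - {"x": -18,"y": -138,"z": -413,"rx": -50,"ry": 0,"rz": 0,"hand": 1}
    - {"x": -18,"y": -138,"z": -413,"rx": -50,"ry": 0,"rz": 0,"hand": 1}

```text
t: 2.15
ee_pos: [0.5133, 0.1965, 0.3606]
eef_rot: [2.232, 1.565, 1.193]
wrist_force: [0.9, -0.3, -0.6]
gripper_width: 1.001
```

Run:
```python
from h import *
import pickle
st(); c=calibration("wrist"); im=read_camera("wrist"); pickle.dump(c,open("w1.pkl","wb"))
cv2.imwrite("pics/w1.png",cv2.convertScaleAbs(im[:,:,::-1],alpha=1.4)); print(c['origin'],[proj(c,p).round() for p in [(.537,.203,.2185)]])
```

```text
t 2.15 p [0.5133 0.1965 0.3606] yaw 30.5 x [ 0.002  0.005 -1.   ] F [ 0.9 -0.3 -0.6] w 1.001 j [ 0.45  0.36 -1.09  1.65  0.33  1.33 -0.17]
[0.48052154 0.25169846 0.49086503] [array([297., 212.])]
```

View pics/w1.png

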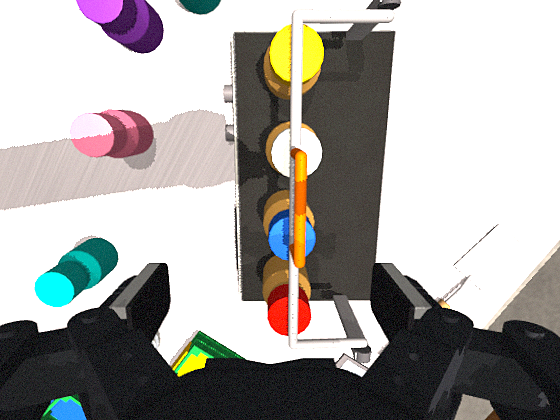

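```bash
cat m.py > m2.py
cat >> m2.py <<'E'
import pickle
print('----')
W=pickle.load(open("w1.pkl","rb"))
wc=dict(yellow=(297,53),white=(297,152),blue=(292,235),red=(289,313))
for n,(a,b) in caps.items():
    print(n,onz(W,*wc[n],.172),tri([(W,*wc[n]),(T,*t1(*a)),(S,*s1(*b))]))
for w,a,b in(((300,152),(297,330),(388,82)),((299,263),(470,235),(290,160))):
    print('h',onz(W,*w,.2185),onz(W,*w,.226),tri([(W,*w),(T,*t1(*a)),(S,*s1(*b))]))
print('bar ends',onz(W,297,15,.1785),onz(W,293,344,.1785))
print('post tops',onz(W,388,15,.1785),onz(W,356,344,.1785))
print('mat',onz(W,235,32,.06),onz(W,395,32,.06),onz(W,371,300,.06),onz(W,243,298,.06))
E
python3 m2.py | sed '1,/----/d'
```

```text
yellow [0.4713 0.3168 0.172 ] [0.4709 0.3163 0.1673]
white [0.5158 0.2445 0.172 ] [0.5162 0.2451 0.1622]
blue [0.5545 0.1719 0.172 ] [0.5568 0.1684 0.1614]
red [0.5973 0.0954 0.172 ] [0.5995 0.0917 0.1656]
h [0.5127 0.2468 0.2185] [0.5118 0.2469 0.226 ] [0.5133 0.2452 0.2169]
h [0.5624 0.1646 0.2185] [0.5602 0.167  0.226 ] [0.5618 0.1638 0.221 ]
bar ends [0.4564 0.3398 0.1785] [0.6178 0.069  0.1785]
post tops [0.5216 0.3776 0.1785] [0.676  0.1032 0.1785]
mat [0.3944 0.322  0.06  ] [0.5545 0.4153 0.06  ] [0.7284 0.1175 0.06  ] [0.5692 0.028  0.06  ]
```

Run:
```python
from h import *
go([.5375,.2045,.28],Rt(30.3));go([.5375,.2045,.214],Rt(30.3))
```

```text
xyz [80.2 25.4  2.3] r [-0.1 -0.1 -0.2]
xyz [146.2  25.2   2.4] r [-0.1 -0.1 -0.2]
```

Call:
servo_tool:
  commands:
    - {"x": 30,"y": 25,"z": 2,"rx": 0,"ry": 0,"rz": 0,"hand": 0.5}
    - {"x": 60,"y": 25,"z": 2,"rx": 0,"ry": 0,"rz": 0,"hand": 0.5}
    - {"x": 85,"y": 25,"z": 2,"rx": 0,"ry": 0,"rz": 0,"hand": 0.5}
    - {"x": 105,"y": 25,"z": 2,"rx": 0,"ry": 0,"rz": 0,"hand": 0.5}
    - {"x": 120,"y": 25,"z": 2,"rx": 0,"ry": 0,"rz": 0,"hand": 0.5}
    - {"x": 135,"y": 25,"z": 2,"rx": 0,"ry": 0,"rz": 0,"hand": 0.5}
    - {"x": 145,"y": 25,"z": 2,"rx": 0,"ry": 0,"rz": 0,"hand": 0.5}
    - {"x": 145,"y": 25,"z": 2,"rx": 0,"ry": 0,"rz": 0,"hand": 0.5}
  squeeze: 20

```text
t: 3.2
ee_pos: [0.5368, 0.2046, 0.2146]
eef_rot: [2.338, 1.568, 1.295]
wrist_force: [1.4, 0.6, -0.2]
gripper_width: 0.495
```

Run:
```python
from h import *
import pickle
st(); go([.5375,.2045,.214],Rt(30.3));c=calibration("wrist"); im=read_camera("wrist")
cv2.imwrite("pics/w2.png",cv2.convertScaleAbs(im[:,:,::-1],alpha=1.4))
cv2.imwrite("pics/s3.png",cv2.resize(read_camera("scene")[120:330,240:500,::-1],None,fx=3,fy=3)[:600])
```

```text
t 3.2 p [0.5368 0.2046 0.2146] yaw 30.3 x [ 0.001  0.003 -1.   ] F [ 1.4  0.6 -0.2] w 0.495 j [ 0.32  0.55 -0.98  1.77  0.51  1.1  -0.3 ]
xyz [0.6 0.6 0.5] r [-0.  -0.1 -0.1]
```

View pics/w2.png

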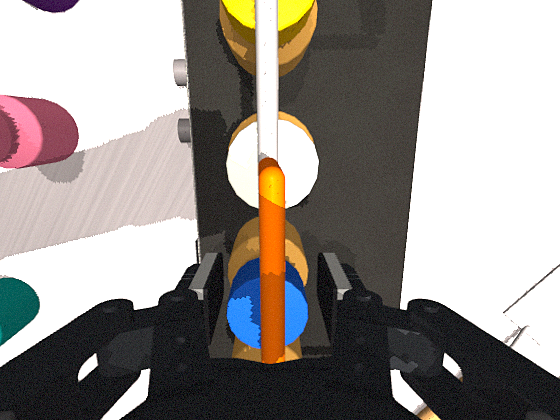

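View pics/s3.png

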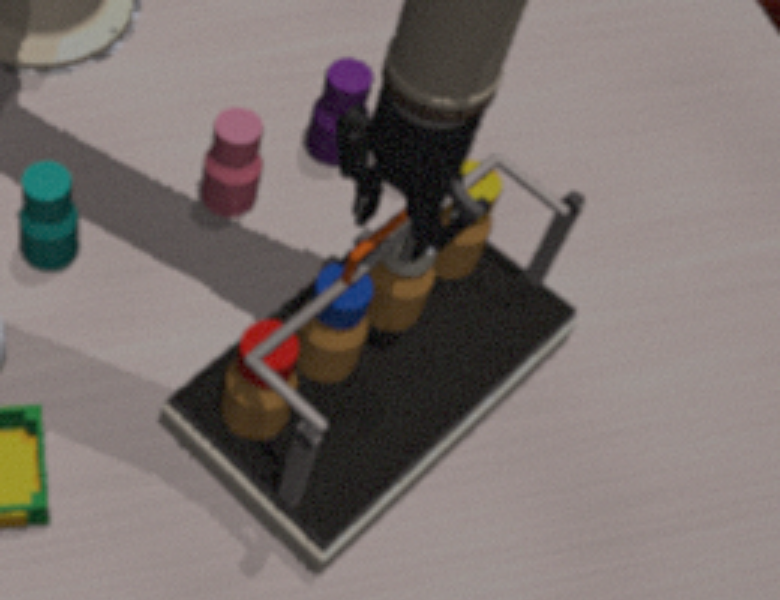

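Call:
servo_tool:
  commands:
    - {"x": 0,"y": 2,"z": 0,"rx": 0,"ry": 0,"rz": 0,"hand": 0}
    - {"x": 0,"y": 2,"z": 0,"rx": 0,"ry": 0,"rz": 0,"hand": 0}
    - {"x": 0,"y": 2,"z": 0,"rx": 0,"ry": 0,"rz": 0,"hand": 0}
    - {"x": 0,"y": 2,"z": 0,"rx": 0,"ry": 0,"rz": 0,"hand": 0}
    - {"x": 0,"y": 2,"z": 0,"rx": 0,"ry": 0,"rz": 0,"hand": 0}
    - {"x": 0,"y": 2,"z": 0,"rx": 0,"ry": 0,"rz": 0,"hand": 0}
    - {"x": 0,"y": 2,"z": 0,"rx": 0,"ry": 0,"rz": 0,"hand": 0}
    - {"x": 0,"y": 2,"z": 0,"rx": 0,"ry": 0,"rz": 0,"hand": 0}
  squeeze: 30

```text
t: 4.3
ee_pos: [0.5373, 0.2052, 0.2155]
eef_rot: [-2.725, 1.57, 2.516]
wrist_force: [-6.0, -2.6, 4.9]
gripper_width: 0.106
```

Run:
```python
from h import *
st()
h=np.array([.6005,.240]);s=get_state();e=np.array([np.cos(np.radians(30.3)),np.sin(np.radians(30.3))])
r=(s['ee_pos'][:2]-h)@e; z=s['ee_pos'][2]+.005-.1785; print(r,z,np.hypot(r,z),np.degrees(np.arctan2(z,-r)))
a0=28.07+2
for q in np.linspace(2,112,17): 
    a=np.radians(28.07+q);til=(q-2)/110*20
    g=85*np.array([-(np.cos(a)-np.cos(np.radians(a0))),np.sin(a)-np.sin(np.radians(a0))]) # +shakerx, up
    t=np.radians(til); xd=np.array([-np.sin(t),-np.cos(t)]) # tool x dir
    tcp=g+5*xd-np.array([0,-5])
    print(round(q,1),'x',(-tcp[1]).round(1),'y',tcp[0].round(1),'rz',-round(til,1))
```

```text
t 4.3 p [0.5373 0.2052 0.2155] yaw 30.3 x [-0.001  0.001 -1.   ] F [-6.  -2.6  4.9] w 0.106 j [ 0.32  0.55 -0.98  1.76  0.51  1.11 -0.3 ]
-0.07215784607811747 0.04203872637834957 0.0835105338633818 30.224820030652776
2.0 x -0.0 y -0.0 rz -0.0
8.9 x -8.5 y 5.5 rz -1.2
15.8 x -16.3 y 12.0 rz -2.5
22.6 x -23.2 y 19.4 rz -3.8
29.5 x -29.2 y 27.5 rz -5.0
36.4 x -34.1 y 36.3 rz -6.2
43.2 x -38.0 y 45.7 rz -7.5
50.1 x -40.7 y 55.4 rz -8.8
57.0 x -42.2 y 65.4 rz -10.0
63.9 x -42.5 y 75.5 rz -11.2
70.8 x -41.5 y 85.5 rz -12.5
77.6 x -39.4 y 95.4 rz -13.8
84.5 x -36.1 y 104.9 rz -15.0
91.4 x -31.6 y 113.9 rz -16.2
98.2 x -26.1 y 122.4 rz -17.5
105.1 x -19.6 y 130.1 rz -18.8
112.0 x -12.3 y 137.0 rz -20.0
```

Call:
servo_tool:
  commands:
    - {"x": -8.5,"y": 5.5,"z": 0,"rx": 0,"ry": 0,"rz": -1,"hand": 0}
    - {"x": -16,"y": 12,"z": 0,"rx": 0,"ry": 0,"rz": -2.5,"hand": 0}
    - {"x": -23,"y": 19.5,"z": 0,"rx": 0,"ry": 0,"rz": -4,"hand": 0}
    - {"x": -29,"y": 27.5,"z": 0,"rx": 0,"ry": 0,"rz": -5,"hand": 0}
    - {"x": -34,"y": 36,"z": 0,"rx": 0,"ry": 0,"rz": -6,"hand": 0}
    - {"x": -38,"y": 45.5,"z": 0,"rx": 0,"ry": 0,"rz": -7.5,"hand": 0}
    - {"x": -41,"y": 55.5,"z": 0,"rx": 0,"ry": 0,"rz": -9,"hand": 0}
    - {"x": -42,"y": 65.5,"z": 0,"rx": 0,"ry": 0,"rz": -10,"hand": 0}

```text
t: 5.3
ee_pos: [0.593, 0.2384, 0.2595]
eef_rot: [-1.576, 1.393, -2.617]
wrist_force: [-3.8, -0.9, 1.8]
gripper_width: 0.104
```

Run:
```python
from h import *
st()
s=get_state();M=rot(s['eef_rot']);h=np.array([.6005,.240,.1785]);e=np.array([np.cos(np.radians(30.3)),np.sin(np.radians(30.3)),0])
g=s['ee_pos']-.005*M[:,0]-h; print('polar',g@e,g[2],np.hypot(g@e,g[2]),np.degrees(np.arctan2(g[2],-g@e))-28)
l=-np.array([.8634,.5045])@s['ee_pos'][:2]
for q in np.linspace(57,112,9)[1:]:
    a=np.radians(28.07+q);til=(q-2)/110*20
    t=np.radians(til)
    # target relative to start grasp pose
    a0=np.radians(30.07)
    G=.085*np.array([-(np.cos(a)-np.cos(a0)),np.sin(a)-np.sin(a0)])
    xd=np.array([-np.sin(t),-np.cos(t)]);tcp=G+.005*xd+np.array([0,.005])
    P=np.array([.5373,.2052,.2155])+np.array([tcp[0]*e[0],tcp[0]*e[1],tcp[1]])
    go(P,Rt(30.3)@R.from_rotvec([0,0,-t]).as_matrix())
```

```text
t 5.3 p [0.593  0.2384 0.2595] yaw 30.3 x [-0.153 -0.088 -0.984] F [-3.8 -0.9  1.8] w 0.104 j [ 0.12  0.72 -0.91  1.39  0.51  1.48 -0.28]
polar -0.006410730437452923 0.08590615306816424 0.08614502074822751 57.73222377108054
xyz [-0.4 10.7  0.5] r [ 0.  -0.  -1.1]
xyz [-1.2 20.8  0.5] r [ 0.  -0.  -2.3]
xyz [-0.9 30.9  0.5] r [ 0.  -0.  -3.6]
xyz [ 0.7 40.8  0.5] r [ 0.  -0.  -4.8]
xyz [ 3.5 50.5  0.5] r [ 0.  -0.  -6.1]
xyz [ 7.4 59.8  0.5] r [ 0.  -0.  -7.3]
xyz [12.4 68.6  0.5] r [ 0.  -0.  -8.6]
xyz [18.5 76.7  0.6] r [ 0.  -0.  -9.8]
```

Force is small and the arc matches. Continuing.

Call:
servo_tool:
  commands:
    - {"x": 0,"y": 10.5,"z": 0,"rx": 0,"ry": 0,"rz": -1,"hand": 0}
    - {"x": -1,"y": 21,"z": 0,"rx": 0,"ry": 0,"rz": -2.5,"hand": 0}
    - {"x": -1,"y": 31,"z": 0,"rx": 0,"ry": 0,"rz": -3.5,"hand": 0}
    - {"x": 1,"y": 41,"z": 0,"rx": 0,"ry": 0,"rz": -5,"hand": 0}
    - {"x": 3.5,"y": 50.5,"z": 0,"rx": 0,"ry": 0,"rz": -6,"hand": 0}
    - {"x": 7.5,"y": 60,"z": 0,"rx": 0,"ry": 0,"rz": -7.5,"hand": 0}
    - {"x": 12.5,"y": 68.5,"z": 0,"rx": 0,"ry": 0,"rz": -8.5,"hand": 0}
    - {"x": 18.5,"y": 76.5,"z": 0,"rx": 0,"ry": 0,"rz": -10,"hand": 0}

```text
t: 6.3
ee_pos: [0.655, 0.2752, 0.2288]
eef_rot: [-1.575, 1.218, -2.617]
wrist_force: [0.2, 1.4, 5.4]
gripper_width: 0.106
```

Run:
```python
from h import *
st()
s=get_state();M=rot(s['eef_rot']);h=np.array([.6005,.240,.1785]);e=np.array([np.cos(np.radians(30.3)),np.sin(np.radians(30.3)),0])
g=s['ee_pos']-.005*M[:,0]-h; print('polar',g@e,g[2],np.hypot(g@e,g[2]),np.degrees(np.arctan2(g[2],-g@e))-28)
cv2.imwrite("pics/s4.png",cv2.resize(read_camera("scene")[120:330,240:500,::-1],None,fx=3,fy=3)[:600])
cv2.imwrite("pics/w4.png",cv2.convertScaleAbs(read_camera("wrist")[:,:,::-1],alpha=1.4))
```

```text
t 6.3 p [0.655  0.2752 0.2288] yaw 30.4 x [-0.299 -0.173 -0.938] F [0.2 1.4 5.4] w 0.106 j [-0.09  0.96 -0.81  0.99  0.57  1.75 -0.23]
polar 0.06657773309884188 0.05495742543258425 0.08633025631120693 112.46160302967306
```

View pics/s4.png

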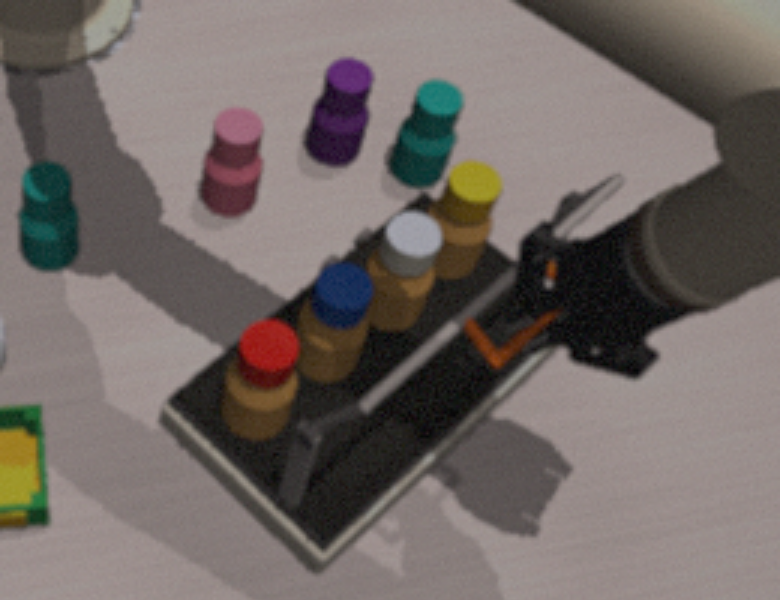

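View pics/w4.png

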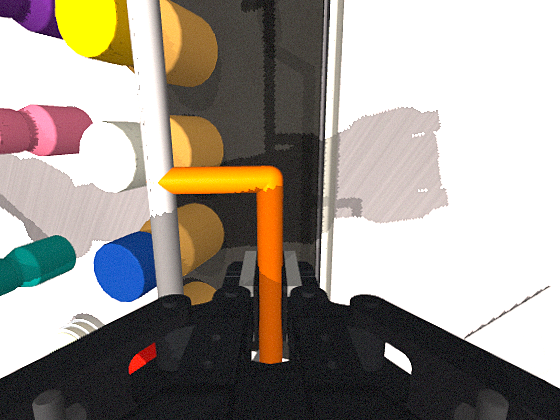

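Call:
servo_tool:
  commands:
    - {"x": 0,"y": 0,"z": 0,"rx": 0,"ry": 0,"rz": 0,"hand": 0.22}
    - {"x": 0,"y": 0,"z": 0,"rx": 0,"ry": 0,"rz": 0,"hand": 0.22}
    - {"x": 0,"y": 2,"z": 0,"rx": 0,"ry": 0,"rz": 0,"hand": 0.22}
    - {"x": -7,"y": 2,"z": 0,"rx": 0,"ry": 0,"rz": 0,"hand": 0.22}
    - {"x": -14,"y": 2,"z": 0,"rx": 0,"ry": 0,"rz": 0,"hand": 0.22}
    - {"x": -25,"y": 2,"z": 0,"rx": 0,"ry": 0,"rz": 0,"hand": 0.22}
    - {"x": -40,"y": 2,"z": 0,"rx": 0,"ry": 0,"rz": 0,"hand": 0.22}
    - {"x": -60,"y": 2,"z": 0,"rx": 0,"ry": 0,"rz": 0,"hand": 0.22}

```text
t: 7.4
ee_pos: [0.6757, 0.2872, 0.2838]
eef_rot: [-1.576, 1.22, -2.618]
wrist_force: [0.3, 0.1, -0.1]
gripper_width: 0.216
```

Run:
```python
from h import *
st()
go([.63,.26,.36],Rt(30.3)); go([.54,.20,.37],Rt(30.3))
```

```text
t 7.4 p [0.6757 0.2872 0.2838] yaw 30.3 x [-0.298 -0.172 -0.939] F [ 0.3  0.1 -0.1] w 0.216 j [-0.15  0.97 -0.8   0.82  0.57  1.88 -0.19]
xyz [-53.3 -76.1   0.3] r [ 0.  -0.1 20.1]
xyz [ -25.6 -181.     6.7] r [ 0.  -0.1 20.1]
```

Call:
servo_tool:
  commands:
    - {"x": -50,"y": 0,"z": 0,"rx": 0,"ry": 0,"rz": 0,"hand": 0.5}
    - {"x": -80,"y": -20,"z": 3,"rx": 0,"ry": 0,"rz": 10,"hand": 1}
    - {"x": -60,"y": -80,"z": 6,"rx": 0,"ry": 0,"rz": 20,"hand": 1}
    - {"x": -40,"y": -130,"z": 7,"rx": 0,"ry": 0,"rz": 20,"hand": 1}
    - {"x": -26,"y": -181,"z": 7,"rx": 0,"ry": 0,"rz": 20,"hand": 1}
    - {"x": -26,"y": -181,"z": 7,"rx": 0,"ry": 0,"rz": 20,"hand": 1}
    - {"x": -26,"y": -181,"z": 7,"rx": 0,"ry": 0,"rz": 20,"hand": 1}
    - {"x": -26,"y": -181,"z": 7,"rx": 0,"ry": 0,"rz": 20,"hand": 1}

```text
t: 8.4
ee_pos: [0.5417, 0.2007, 0.3711]
eef_rot: [3.094, 1.568, 2.052]
wrist_force: [-0.9, -0.4, -0.1]
gripper_width: 0.998
```

Run:
```python
from h import *
import pickle
st(); c=calibration("wrist"); im=read_camera("wrist"); pickle.dump(c,open("w5.pkl","wb"))
cv2.imwrite("pics/w5.png",cv2.convertScaleAbs(im[:,:,::-1],alpha=1.4))
cv2.imwrite("pics/s5.png",cv2.convertScaleAbs(cv2.resize(read_camera("scene")[160:320,270:450,::-1],None,fx=4,fy=4,interpolation=2)[:600],alpha=1.4))
```

```text
t 8.4 p [0.5417 0.2007 0.3711] yaw 30.3 x [-0.001  0.002 -1.   ] F [-0.9 -0.4 -0.1] w 0.998 j [ 0.36  0.4  -1.01  1.56  0.34  1.37 -0.16]
```

View pics/w5.png

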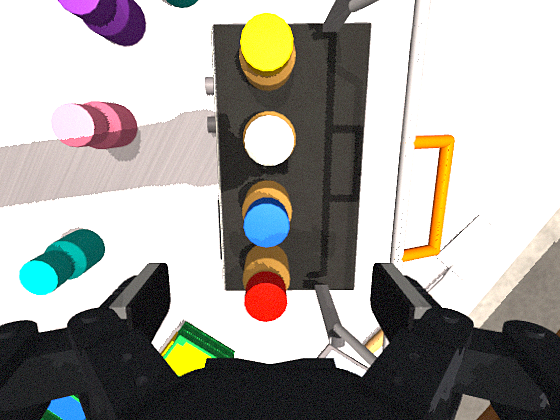

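View pics/s5.png

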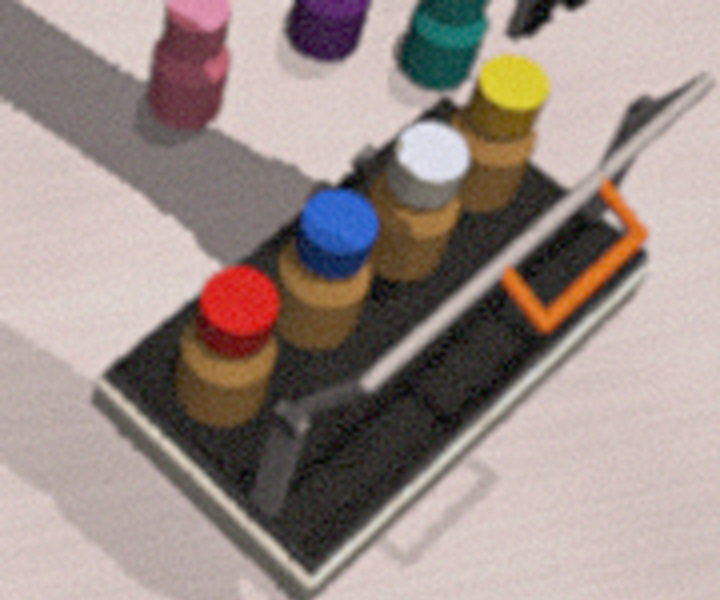

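Run:
```python
from h import *
import pickle
np.set_printoptions(precision=4,suppress=True)
W=pickle.load(open("w5.pkl","rb"));S=calibration("scene");T=calibration("top")
im=read_camera("top");cv2.imwrite("pics/t5.png",cv2.resize(im[140:260,130:290,::-1],None,fx=5,fy=5,interpolation=2))
w=dict(yellow=(267,42),white=(269,138),blue=(266.5,222),red=(266,298));s=dict(yellow=(513,84),white=(432,152),blue=(340,224),red=(240,300))
for n in w:
    q=(px(s[n][0],4,270),px(s[n][1],4,160))
    print(n,onz(W,*w[n],.172),onz(S,*q,.172),tri([(W,*w[n]),(S,*q)]))
```

```text
yellow [0.4711 0.3169 0.172 ] [0.4748 0.3134 0.172 ] [0.47   0.3177 0.165 ]
white [0.5146 0.2458 0.172 ] [0.5179 0.242  0.172 ] [0.5143 0.2451 0.1661]
blue [0.5546 0.1718 0.172 ] [0.5601 0.1673 0.172 ] [0.5557 0.1699 0.1648]
red [0.5974 0.0968 0.172 ] [0.6015 0.0918 0.172 ] [0.5987 0.0937 0.1663]
```

View pics/t5.png

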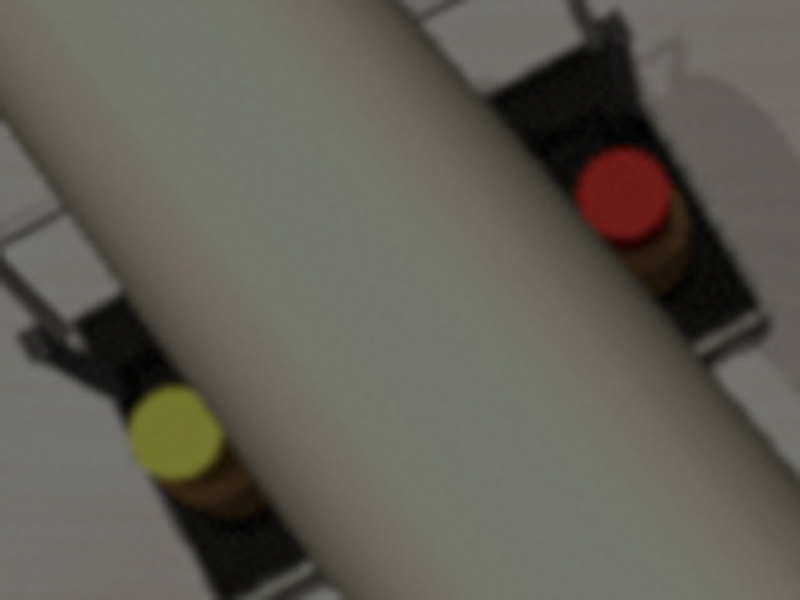

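Run:
```python
from h import *
go([.5985,.0935,.24],Rt(30.3))
```

```text
xyz [129.8  -4.5 122.2] r [ 0.1 -0.2  0.1]
```

Call:
servo_tool:
  commands:
    - {"x": 0,"y": -4,"z": 60,"rx": 0,"ry": 0,"rz": 0,"hand": 1}
    - {"x": 20,"y": -4,"z": 110,"rx": 0,"ry": 0,"rz": 0,"hand": 1}
    - {"x": 60,"y": -4,"z": 122,"rx": 0,"ry": 0,"rz": 0,"hand": 1}
    - {"x": 100,"y": -4,"z": 122,"rx": 0,"ry": 0,"rz": 0,"hand": 1}
    - {"x": 130,"y": -4,"z": 122,"rx": 0,"ry": 0,"rz": 0,"hand": 1}
    - {"x": 130,"y": -4,"z": 122,"rx": 0,"ry": 0,"rz": 0,"hand": 1}
    - {"x": 130,"y": -4,"z": 122,"rx": 0,"ry": 0,"rz": 0,"hand": 1}
    - {"x": 130,"y": -4,"z": 122,"rx": 0,"ry": 0,"rz": 0,"hand": 1}

```text
t: 9.55
ee_pos: [0.5999, 0.0946, 0.2415]
eef_rot: [2.777, 1.568, 1.737]
wrist_force: [0.6, 0.2, 0.1]
gripper_width: 0.999
```

Run:
```python
from h import *
import pickle
st(); c=calibration("wrist"); im=read_camera("wrist"); pickle.dump(c,open("w6.pkl","wb"))
cv2.imwrite("pics/w6.png",cv2.convertScaleAbs(im[:,:,::-1],alpha=1.4))
p=get_state()['ee_pos'];print('tcp px',proj(c,p), 'cap exp',proj(c,[.5985,.0935,.172]))
```

```text
t 9.55 p [0.5999 0.0946 0.2415] yaw 30.4 x [-0.     0.003 -1.   ] F [0.6 0.2 0.1] w 0.999 j [ 0.46  0.55 -0.91  1.66  0.47  1.17 -0.04]
tcp px [269.08581502 281.67105663] cap exp [266.77628538 231.87132371]
```

View pics/w6.png

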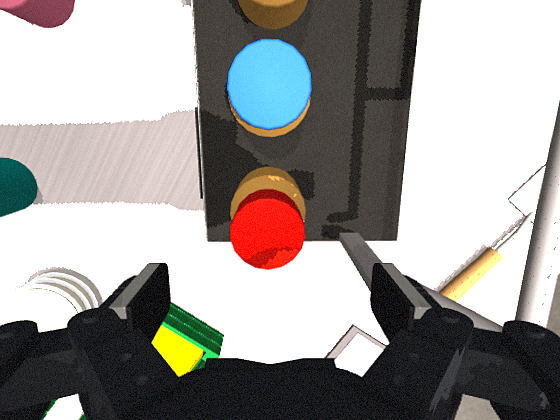

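Run:
```python
from h import *
import pickle
W=pickle.load(open("w6.pkl","rb"));print(onz(W,267.5,229.5,.172),onz(W,269.5,83,.172))
go([.598,.0942,.153],Rt(30.3))
```

```text
[0.59810824 0.0950772  0.172     ] [0.5559262  0.16982304 0.172     ]
xyz [88.4 -1.7 -0.5] r [ 0.1 -0.1 -0.1]
```

Call:
servo_tool:
  commands:
    - {"x": 20,"y": -2,"z": -1,"rx": 0,"ry": 0,"rz": 0,"hand": 1}
    - {"x": 42,"y": -2,"z": -1,"rx": 0,"ry": 0,"rz": 0,"hand": 1}
    - {"x": 62,"y": -2,"z": -1,"rx": 0,"ry": 0,"rz": 0,"hand": 1}
    - {"x": 78,"y": -2,"z": -1,"rx": 0,"ry": 0,"rz": 0,"hand": 1}
    - {"x": 88,"y": -2,"z": -1,"rx": 0,"ry": 0,"rz": 0,"hand": 1}
    - {"x": 88,"y": -2,"z": -1,"rx": 0,"ry": 0,"rz": 0,"hand": 0.75}
    - {"x": 88,"y": -2,"z": -1,"rx": 0,"ry": 0,"rz": 0,"hand": 0.7}
    - {"x": 88,"y": -2,"z": -1,"rx": 0,"ry": 0,"rz": 0,"hand": 0.66}
  squeeze: 40

```text
t: 10.6
ee_pos: [0.598, 0.0947, 0.1542]
eef_rot: [2.326, 1.568, 1.285]
wrist_force: [0.3, -0.2, -0.4]
gripper_width: 0.658
```

Call:
servo_tool:
  commands:
    - {"x": 0,"y": 0,"z": 0,"rx": 0,"ry": 0,"rz": 0,"hand": 0.6}
    - {"x": 0,"y": 0,"z": 0,"rx": 0,"ry": 0,"rz": 0,"hand": 0.56}
    - {"x": 0,"y": 0,"z": 0,"rx": 0,"ry": 0,"rz": 0,"hand": 0.5}
    - {"x": 0,"y": 0,"z": 0,"rx": 0,"ry": 0,"rz": 0,"hand": 0.4}
    - {"x": 0,"y": 0,"z": 0,"rx": 0,"ry": 0,"rz": 0,"hand": 0.3}
    - {"x": 0,"y": 0,"z": 0,"rx": 0,"ry": 0,"rz": 0,"hand": 0.3}
    - {"x": -5,"y": 0,"z": 0,"rx": 0,"ry": 0,"rz": 0,"hand": 0.3}
    - {"x": -15,"y": 0,"z": 0,"rx": 0,"ry": 0,"rz": 0,"hand": 0.3}

```text
t: 11.6
ee_pos: [0.5973, 0.0944, 0.1687]
eef_rot: [2.992, 1.568, 1.951]
wrist_force: [-0.1, -0.6, -3.3]
gripper_width: 0.547
```

Run:
```python
from h import *
st(); cv2.imwrite("pics/w7.png",cv2.convertScaleAbs(read_camera("wrist")[:,:,::-1],alpha=1.4))
```

```text
t 11.6 p [0.5973 0.0944 0.1687] yaw 30.4 x [-0.001  0.003 -1.   ] F [-0.1 -0.6 -3.3] w 0.547 j [ 0.42  0.63 -0.86  1.73  0.54  1.04 -0.1 ]
```

View pics/w7.png

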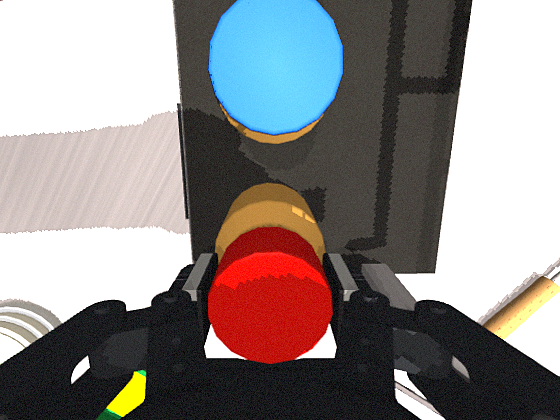

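Run:
```python
from h import *
go([.597,-.06,.25],Rt(15));go([.597,-.307,.25],Rt(-5))
```

```text
xyz [-79.9 -79.2 132.8] r [15.4 -0.1 -0.2]
xyz [ -80.7 -204.1  345.9] r [35.4 -0.2 -0.1]
```

Call:
servo_tool:
  commands:
    - {"x": -20,"y": 0,"z": 0,"rx": 0,"ry": 0,"rz": 0,"hand": 0.3}
    - {"x": -50,"y": 0,"z": 0,"rx": 0,"ry": 0,"rz": 0,"hand": 0.3}
    - {"x": -80,"y": -5,"z": 10,"rx": 2,"ry": 0,"rz": 0,"hand": 0.3}
    - {"x": -80,"y": -20,"z": 35,"rx": 5,"ry": 0,"rz": 0,"hand": 0.3}
    - {"x": -80,"y": -42,"z": 72,"rx": 8,"ry": 0,"rz": 0,"hand": 0.3}
    - {"x": -80,"y": -64,"z": 109,"rx": 12,"ry": 0,"rz": 0,"hand": 0.3}
    - {"x": -80,"y": -86,"z": 146,"rx": 16,"ry": 0,"rz": 0,"hand": 0.3}
    - {"x": -80,"y": -108,"z": 183,"rx": 20,"ry": 0,"rz": 0,"hand": 0.3}

```text
t: 12.65
ee_pos: [0.5978, -0.119, 0.2514]
eef_rot: [2.146, 1.567, 0.755]
wrist_force: [0.6, 0.2, -4.7]
gripper_width: 0.551
```

Run:
```python
from h import *
st();go([.597,-.307,.25],Rt(-5))
```

```text
t 12.65 p [ 0.5978 -0.119   0.2514] yaw 10.3 x [ 0.003  0.003 -1.   ] F [ 0.6  0.2 -4.7] w 0.551 j [ 0.75  0.51 -0.82  1.64  0.4   1.16  0.01]
xyz [  0.8 -34.3 184.8] r [15.3 -0.2 -0.2]
```

Call:
servo_tool:
  commands:
    - {"x": 1,"y": -7,"z": 37,"rx": 3,"ry": 0,"rz": 0,"hand": 0.3}
    - {"x": 1,"y": -14,"z": 74,"rx": 6,"ry": 0,"rz": 0,"hand": 0.3}
    - {"x": 1,"y": -21,"z": 111,"rx": 9,"ry": 0,"rz": 0,"hand": 0.3}
    - {"x": 1,"y": -28,"z": 148,"rx": 12,"ry": 0,"rz": 0,"hand": 0.3}
    - {"x": 1,"y": -32,"z": 174,"rx": 15,"ry": 0,"rz": 0,"hand": 0.3}
    - {"x": 1,"y": -34,"z": 185,"rx": 15,"ry": 0,"rz": 0,"hand": 0.3}
    - {"x": 1,"y": -34,"z": 185,"rx": 15,"ry": 0,"rz": 0,"hand": 0.3}
    - {"x": 1,"y": -34,"z": 185,"rx": 15,"ry": 0,"rz": 0,"hand": 0.3}

```text
t: 13.65
ee_pos: [0.5979, -0.3047, 0.25]
eef_rot: [2.567, 1.565, 0.917]
wrist_force: [0.2, 1.3, -3.2]
gripper_width: 0.545
```

Run:
```python
from h import *
import pickle
st(); c=calibration("wrist"); im=read_camera("wrist"); pickle.dump(c,open("w8.pkl","wb"))
cv2.imwrite("pics/w8.png",cv2.convertScaleAbs(im[:,:,::-1],alpha=1.4))
for a in (-.0,): print(proj(c,[.597,-.307,.04]))
```

```text
t 13.65 p [ 0.5979 -0.3047  0.25  ] yaw -4.6 x [ 0.003  0.004 -1.   ] F [ 0.2  1.3 -3.2] w 0.545 j [ 0.91  0.6  -0.71  1.48  0.4   1.21  0.06]
[268.52647644 192.48664022]
```

View pics/w8.png

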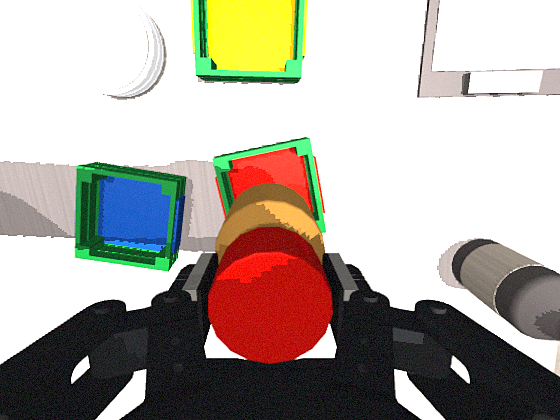

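Run:
```python
from h import *
import pickle
np.set_printoptions(precision=4,suppress=True)
W=pickle.load(open("w8.pkl","rb"))
f=lambda *l:np.array([onz(W,*q,.04)[:2] for q in l])
P=f((215,158),(311,140),(324,230));print(P)
d=P[1]-P[0];L=np.hypot(*d);d/=L;n=np.array([d[1],-d[0]]);print('red',L,np.degrees(np.arctan2(d[1],d[0])),P[:2].mean(0)+.05*n, 'alt',P[:2].mean(0)-.05*n)
print('red from diag',(P[0]+P[2])/2)
B=f((80,164),(186,177),(170,271),(76,262));print('blue',B.mean(0),B)
Y=f((197,79),(303,78));print(Y);d=Y[1]-Y[0];L=np.hypot(*d);d/=L;n=np.array([d[1],-d[0]]);print('yel',L,Y.mean(0)-.05*n)
```

```text
[[ 0.5461 -0.2674]
 [ 0.6435 -0.2575]
 [ 0.6527 -0.3524]]
red 0.09787599564101318 5.784722002274608 [ 0.5998 -0.3122] alt [ 0.5898 -0.2127]
red from diag [ 0.5994 -0.3099]
blue [ 0.4474 -0.3248] [[ 0.4107 -0.2628]
 [ 0.5143 -0.2841]
 [ 0.4819 -0.3857]
 [ 0.3829 -0.3666]]
[[ 0.5384 -0.1925]
 [ 0.6387 -0.1996]]
yel 0.10052541813067019 [ 0.5921 -0.1462]
```

Run:
```python
from h import *
go([.599,-.310,.102],Rt(-5))
```

```text
xyz [148.    1.1   5.8] r [ 0.5 -0.2 -0.2]
```

Call:
servo_tool:
  commands:
    - {"x": 10,"y": 1,"z": 6,"rx": 0,"ry": 0,"rz": 0,"hand": 0.3}
    - {"x": 35,"y": 1,"z": 6,"rx": 0,"ry": 0,"rz": 0,"hand": 0.3}
    - {"x": 65,"y": 1,"z": 6,"rx": 0,"ry": 0,"rz": 0,"hand": 0.3}
    - {"x": 95,"y": 1,"z": 6,"rx": 0,"ry": 0,"rz": 0,"hand": 0.3}
    - {"x": 120,"y": 1,"z": 6,"rx": 0,"ry": 0,"rz": 0,"hand": 0.3}
    - {"x": 137,"y": 1,"z": 6,"rx": 0,"ry": 0,"rz": 0,"hand": 0.3}
    - {"x": 145,"y": 1,"z": 6,"rx": 0,"ry": 0,"rz": 0,"hand": 0.3}
    - {"x": 147,"y": 1,"z": 6,"rx": 0,"ry": 0,"rz": 0,"hand": 0.3}

```text
t: 14.7
ee_pos: [0.5991, -0.3101, 0.1029]
eef_rot: [2.524, 1.565, 0.874]
wrist_force: [0.1, -0.5, -2.5]
gripper_width: 0.546
```

Run:
```python
from h import *
st();go([.599,-.310,.099],Rt(-5))
cv2.imwrite("pics/s9.png",cv2.convertScaleAbs(cv2.resize(read_camera("scene")[180:330,110:290,::-1],None,fx=4,fy=4,interpolation=2)[:600],alpha=1.3))
```

```text
t 14.7 p [ 0.5991 -0.3101  0.1029] yaw -4.5 x [ 0.003  0.004 -1.   ] F [ 0.1 -0.5 -2.5] w 0.546 j [ 0.87  0.75 -0.63  1.58  0.5   0.98 -0.  ]
xyz [ 3.9 -0.1 -0.1] r [ 0.5 -0.2 -0.2]
```

View pics/s9.png

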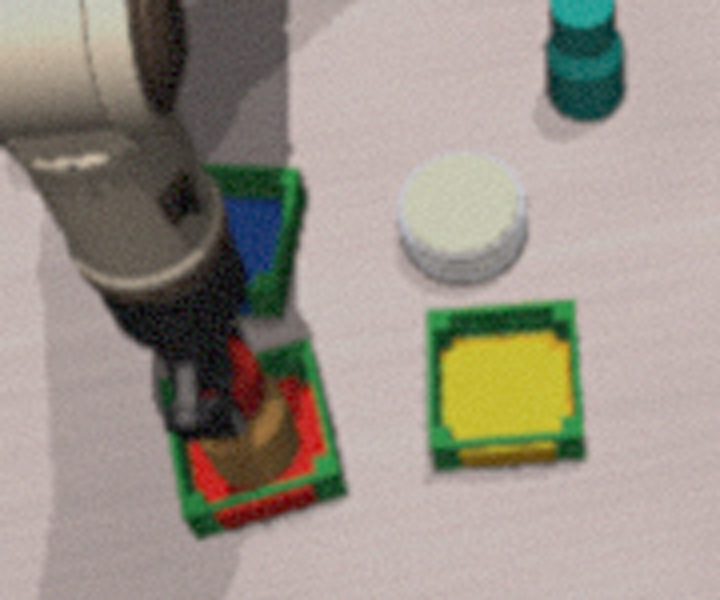

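Red bottle is inside the red crate. Lowering the last 3–4 mm slowly.

Call:
servo_tool:
  commands:
    - {"x": 0.5,"y": 0,"z": 0,"rx": 0,"ry": 0,"rz": 0,"hand": 0.3}
    - {"x": 1,"y": 0,"z": 0,"rx": 0,"ry": 0,"rz": 0,"hand": 0.3}
    - {"x": 1.5,"y": 0,"z": 0,"rx": 0,"ry": 0,"rz": 0,"hand": 0.3}
    - {"x": 2,"y": 0,"z": 0,"rx": 0,"ry": 0,"rz": 0,"hand": 0.3}
    - {"x": 2.5,"y": 0,"z": 0,"rx": 0,"ry": 0,"rz": 0,"hand": 0.3}
    - {"x": 3,"y": 0,"z": 0,"rx": 0,"ry": 0,"rz": 0,"hand": 0.3}
    - {"x": 3.5,"y": 0,"z": 0,"rx": 0,"ry": 0,"rz": 0,"hand": 0.3}
    - {"x": 3.5,"y": 0,"z": 0,"rx": 0,"ry": 0,"rz": 0,"hand": 0.3}

```text
t: 15.75
ee_pos: [0.5993, -0.3101, 0.1]
eef_rot: [2.417, 1.565, 0.767]
wrist_force: [-0.9, 0.9, 0.3]
gripper_width: 0.549
```

Call:
servo_tool:
  commands:
    - {"x": 0.5,"y": 0,"z": 0,"rx": 0,"ry": 0,"rz": 0,"hand": 0.3}
    - {"x": 0.5,"y": 0,"z": 0,"rx": 0,"ry": 0,"rz": 0,"hand": 0.5}
    - {"x": 0.5,"y": 0,"z": 0,"rx": 0,"ry": 0,"rz": 0,"hand": 0.58}
    - {"x": 0.5,"y": 0,"z": 0,"rx": 0,"ry": 0,"rz": 0,"hand": 0.66}
    - {"x": 0.5,"y": 0,"z": 0,"rx": 0,"ry": 0,"rz": 0,"hand": 0.8}
    - {"x": 0.5,"y": 0,"z": 0,"rx": 0,"ry": 0,"rz": 0,"hand": 0.9}
    - {"x": 0.5,"y": 0,"z": 0,"rx": 0,"ry": 0,"rz": 0,"hand": 0.9}
    - {"x": -15,"y": 0,"z": 0,"rx": 0,"ry": 0,"rz": 0,"hand": 0.9}

```text
t: 16.75
ee_pos: [0.5982, -0.3098, 0.1142]
eef_rot: [2.953, 1.566, 1.303]
wrist_force: [0.0, 0.3, 0.6]
gripper_width: 0.894
```

Run:
```python
from h import *
st();go([.5557,.170,.28],Rt(30.3));go([.58,-.06,.28],Rt(14))
```

```text
t 16.75 p [ 0.5982 -0.3098  0.1142] yaw -4.5 x [ 0.001  0.005 -1.   ] F [0.  0.3 0.6] w 0.894 j [ 0.87  0.74 -0.64  1.58  0.49  0.99  0.  ]
xyz [-163.4  -80.1 -475.8] r [-34.8  -0.3  -0.1]
xyz [-164.5  -37.7 -248.5] r [-18.5  -0.3  -0.1]
```

Call:
servo_tool:
  commands:
    - {"x": -40,"y": 0,"z": 0,"rx": 0,"ry": 0,"rz": 0,"hand": 1}
    - {"x": -90,"y": 0,"z": 0,"rx": 0,"ry": 0,"rz": 0,"hand": 1}
    - {"x": -140,"y": -4,"z": -30,"rx": -3,"ry": 0,"rz": 0,"hand": 1}
    - {"x": -165,"y": -10,"z": -80,"rx": -7,"ry": 0,"rz": 0,"hand": 1}
    - {"x": -165,"y": -20,"z": -140,"rx": -11,"ry": 0,"rz": 0,"hand": 1}
    - {"x": -165,"y": -30,"z": -200,"rx": -15,"ry": 0,"rz": 0,"hand": 1}
    - {"x": -165,"y": -40,"z": -255,"rx": -19,"ry": 0,"rz": 0,"hand": 1}
    - {"x": -165,"y": -50,"z": -310,"rx": -23,"ry": 0,"rz": 0,"hand": 1}

```text
t: 17.75
ee_pos: [0.5724, 0.0043, 0.2822]
eef_rot: [2.146, 1.565, 0.9]
wrist_force: [0.1, 0.2, 0.6]
gripper_width: 0.999
```

Run:
```python
from h import *
st();go([.5559,.170,.245],Rt(30.3))
im=read_camera("top");cv2.imwrite("pics/t9.png",cv2.resize(im[100:300,240:450,::-1],None,fx=3,fy=3,interpolation=2))
```

```text
t 17.75 p [0.5724 0.0043 0.2822] yaw 18.6 x [ 0.003  0.004 -1.   ] F [0.1 0.2 0.6] w 0.999 j [ 0.65  0.43 -0.92  1.7   0.36  1.19 -0.03]
xyz [  37.9   37.1 -162.2] r [-11.7  -0.1  -0.3]
```

View pics/t9.png

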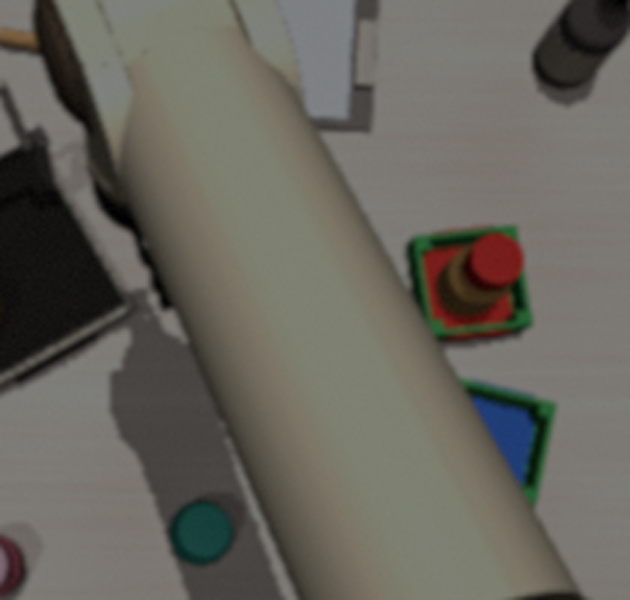

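Red stands in the red crate, upright with its base central. On to blue.

Call:
servo_tool:
  commands:
    - {"x": 0,"y": 10,"z": -45,"rx": -3,"ry": 0,"rz": 0,"hand": 1}
    - {"x": 0,"y": 20,"z": -95,"rx": -6,"ry": 0,"rz": 0,"hand": 1}
    - {"x": 0,"y": 30,"z": -140,"rx": -9,"ry": 0,"rz": 0,"hand": 1}
    - {"x": 10,"y": 37,"z": -162,"rx": -12,"ry": 0,"rz": 0,"hand": 1}
    - {"x": 25,"y": 37,"z": -162,"rx": -12,"ry": 0,"rz": 0,"hand": 1}
    - {"x": 38,"y": 37,"z": -162,"rx": -12,"ry": 0,"rz": 0,"hand": 1}
    - {"x": 38,"y": 37,"z": -162,"rx": -12,"ry": 0,"rz": 0,"hand": 1}
    - {"x": 38,"y": 37,"z": -162,"rx": -12,"ry": 0,"rz": 0,"hand": 1}

```text
t: 18.8
ee_pos: [0.5524, 0.1789, 0.2467]
eef_rot: [2.23, 1.561, 1.205]
wrist_force: [0.3, 1.1, 0.7]
gripper_width: 1.005
```

Run:
```python
from h import *
import pickle
st(); c=calibration("wrist"); im=read_camera("wrist"); pickle.dump(c,open("w10.pkl","wb"))
cv2.imwrite("pics/w10.png",cv2.convertScaleAbs(im[:,:,::-1],alpha=1.4))
print('cap exp',proj(c,[.5559,.170,.172]));go([.5559,.170,.153],Rt(30.3))
```

```text
t 18.8 p [0.5524 0.1789 0.2467] yaw 31.3 x [ 0.004  0.009 -1.   ] F [0.3 1.1 0.7] w 1.005 j [ 0.36  0.51 -0.96  1.72  0.45  1.14 -0.18]
cap exp [266.19259129 243.25958121]
xyz [93.9 -2.7 10.3] r [ 1.  -0.4 -0.5]
```

View pics/w10.png

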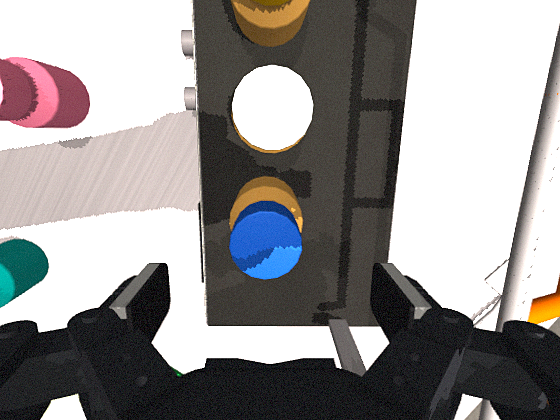

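Run:
```python
from h import *
import pickle
W=pickle.load(open("w10.pkl","rb"));print(onz(W,266,240,.172),onz(W,272.5,109,.172))
st();go([.5553,.1712,.153],Rt(30.3))
```

```text
[0.55464107 0.17185056 0.172     ] [0.51615108 0.24326724 0.172     ]
t 18.85 p [0.5525 0.1793 0.247 ] yaw 31.3 x [ 0.004  0.01  -1.   ] F [0.2 0.1 0.4] w 1.0 j [ 0.36  0.51 -0.96  1.72  0.45  1.14 -0.18]
xyz [93.9 -2.6  8.9] r [ 1.  -0.4 -0.5]
```

Call:
servo_tool:
  commands:
    - {"x": 15,"y": -2.5,"z": 9,"rx": 1,"ry": -0.4,"rz": -0.5,"hand": 1}
    - {"x": 35,"y": -2.5,"z": 9,"rx": 1,"ry": -0.4,"rz": -0.5,"hand": 1}
    - {"x": 58,"y": -2.5,"z": 9,"rx": 1,"ry": -0.4,"rz": -0.5,"hand": 1}
    - {"x": 78,"y": -2.5,"z": 9,"rx": 1,"ry": -0.4,"rz": -0.5,"hand": 1}
    - {"x": 93,"y": -2.5,"z": 9,"rx": 1,"ry": -0.4,"rz": -0.5,"hand": 1}
    - {"x": 93,"y": -2.5,"z": 9,"rx": 1,"ry": -0.4,"rz": -0.5,"hand": 0.75}
    - {"x": 93,"y": -2.5,"z": 9,"rx": 1,"ry": -0.4,"rz": -0.5,"hand": 0.7}
    - {"x": 93,"y": -2.5,"z": 9,"rx": 1,"ry": -0.4,"rz": -0.5,"hand": 0.66}

```text
t: 19.85
ee_pos: [0.556, 0.1715, 0.1548]
eef_rot: [0.828, 1.569, -0.214]
wrist_force: [0.2, 0.3, -0.1]
gripper_width: 0.656
```

Call:
servo_tool:
  commands:
    - {"x": 0,"y": 0,"z": 0,"rx": 0,"ry": 0,"rz": 0,"hand": 0.6}
    - {"x": 0,"y": 0,"z": 0,"rx": 0,"ry": 0,"rz": 0,"hand": 0.56}
    - {"x": 0,"y": 0,"z": 0,"rx": 0,"ry": 0,"rz": 0,"hand": 0.5}
    - {"x": 0,"y": 0,"z": 0,"rx": 0,"ry": 0,"rz": 0,"hand": 0.4}
    - {"x": 0,"y": 0,"z": 0,"rx": 0,"ry": 0,"rz": 0,"hand": 0.3}
    - {"x": 0,"y": 0,"z": 0,"rx": 0,"ry": 0,"rz": 0,"hand": 0.3}
    - {"x": -5,"y": 0,"z": 0,"rx": 0,"ry": 0,"rz": 0,"hand": 0.3}
    - {"x": -15,"y": 0,"z": 0,"rx": 0,"ry": 0,"rz": 0,"hand": 0.3}

```text
t: 20.85
ee_pos: [0.5555, 0.1712, 0.1696]
eef_rot: [0.117, 1.57, -0.925]
wrist_force: [-0.9, -0.8, -2.7]
gripper_width: 0.548
```

Run:
```python
from h import *
st(); go([.555,.171,.29],Rt(30.3)); go([.50,0,.29],Rt(15));go([.446,-.3235,.27],Rt(-15))
```

```text
t 20.85 p [0.5555 0.1712 0.1696] yaw 30.3 x [ 0.    -0.001 -1.   ] F [-0.9 -0.8 -2.7] w 0.548 j [ 0.31  0.59 -0.89  1.79  0.54  1.02 -0.25]
xyz [-120.4   -0.6    0. ] r [-0.  0. -0.]
xyz [-120.3 -134.3  119.9] r [15.3  0.  -0. ]
xyz [-100.1 -344.2  372. ] r [45.3  0.  -0. ]
```

Call:
servo_tool:
  commands:
    - {"x": -25,"y": 0,"z": 0,"rx": 0,"ry": 0,"rz": 0,"hand": 0.3}
    - {"x": -60,"y": 0,"z": 0,"rx": 0,"ry": 0,"rz": 0,"hand": 0.3}
    - {"x": -95,"y": 0,"z": 0,"rx": 0,"ry": 0,"rz": 0,"hand": 0.3}
    - {"x": -120,"y": -5,"z": 5,"rx": 0,"ry": 0,"rz": 0,"hand": 0.3}
    - {"x": -120,"y": -23,"z": 20,"rx": 3,"ry": 0,"rz": 0,"hand": 0.3}
    - {"x": -120,"y": -50,"z": 44,"rx": 6,"ry": 0,"rz": 0,"hand": 0.3}
    - {"x": -120,"y": -78,"z": 69,"rx": 9,"ry": 0,"rz": 0,"hand": 0.3}
    - {"x": -120,"y": -106,"z": 95,"rx": 12,"ry": 0,"rz": 0,"hand": 0.3}

```text
t: 21.85
ee_pos: [0.5113, 0.0351, 0.29]
eef_rot: [0.536, 1.57, -0.717]
wrist_force: [0.3, -0.1, -3.3]
gripper_width: 0.551
```

Run:
```python
from h import *
st(); go([.446,-.3235,.27],Rt(-15))
```

```text
t 21.85 p [0.5113 0.0351 0.29  ] yaw 18.2 x [ 0.001 -0.001 -1.   ] F [ 0.3 -0.1 -3.3] w 0.551 j [ 0.7   0.3  -0.97  1.83  0.28  1.15 -0.05]
xyz [  20.2 -174.3  320. ] r [33.2  0.  -0.1]
```

Call:
servo_tool:
  commands:
    - {"x": 0,"y": -19,"z": 35,"rx": 3,"ry": 0,"rz": 0,"hand": 0.3}
    - {"x": 0,"y": -40,"z": 74,"rx": 7,"ry": 0,"rz": 0,"hand": 0.3}
    - {"x": 0,"y": -63,"z": 115,"rx": 11,"ry": 0,"rz": 0,"hand": 0.3}
    - {"x": 5,"y": -86,"z": 157,"rx": 16,"ry": 0,"rz": 0,"hand": 0.3}
    - {"x": 10,"y": -109,"z": 200,"rx": 20,"ry": 0,"rz": 0,"hand": 0.3}
    - {"x": 15,"y": -132,"z": 242,"rx": 25,"ry": 0,"rz": 0,"hand": 0.3}
    - {"x": 20,"y": -155,"z": 284,"rx": 29,"ry": 0,"rz": 0,"hand": 0.3}
    - {"x": 20,"y": -170,"z": 312,"rx": 33,"ry": 0,"rz": 0,"hand": 0.3}

```text
t: 22.85
ee_pos: [0.4465, -0.3168, 0.2701]
eef_rot: [0.589, 1.57, -1.245]
wrist_force: [-0.8, 0.4, -2.6]
gripper_width: 0.55
```

Run:
```python
from h import *
import pickle
st(); c=calibration("wrist"); im=read_camera("wrist"); pickle.dump(c,open("w11.pkl","wb"))
cv2.imwrite("pics/w11.png",cv2.convertScaleAbs(im[:,:,::-1],alpha=1.4))
go([.446,-.3235,.103],Rt(-15))
```

```text
t 22.85 p [ 0.4465 -0.3168  0.2701] yaw -15.0 x [ 0.    -0.001 -1.   ] F [-0.8  0.4 -2.6] w 0.55 j [ 1.14  0.33 -0.7   1.78  0.24  1.12  0.1 ]
xyz [167.1   0.9   1.4] r [-0.5  0.2 -0.1]
```

View pics/w11.png

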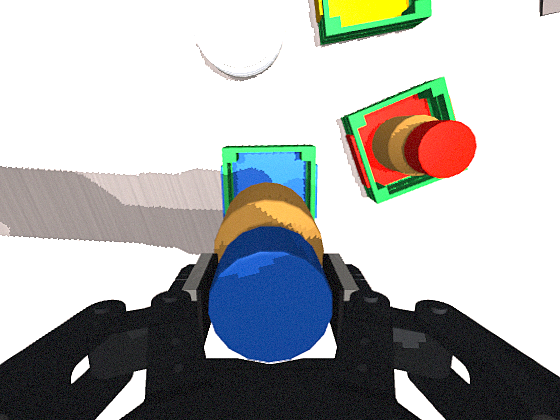

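Run:
```python
from h import *
import pickle
W=pickle.load(open("w11.pkl","rb"))
P=np.array([onz(W,*q,.04)[:2] for q in((223,147),(316,147.5))]);d=P[1]-P[0];L=np.hypot(*d);d/=L;n=np.array([d[1],-d[0]]);print(P,L,P.mean(0)+.05*n)
st();go([.446,-.3235,.103],Rt(-15))
```

```text
[[ 0.40959128 -0.26371769]
 [ 0.50452652 -0.28992661]] 0.09848658754609207 [ 0.44375307 -0.3250192 ]
t 22.9 p [ 0.4454 -0.3214  0.2701] yaw -15.5 x [ 0.    -0.003 -1.   ] F [-0.8 -5.1 -3.5] w 0.552 j [ 1.14  0.34 -0.7   1.77  0.24  1.12  0.1 ]
xyz [167.1   0.9   1.4] r [-0.5  0.2 -0.1]
```

Call:
servo_tool:
  commands:
    - {"x": 10,"y": 0,"z": 2,"rx": 0,"ry": 0,"rz": 0,"hand": 0.3}
    - {"x": 38,"y": 0,"z": 2,"rx": 0,"ry": 0,"rz": 0,"hand": 0.3}
    - {"x": 72,"y": 0,"z": 2,"rx": 0,"ry": 0,"rz": 0,"hand": 0.3}
    - {"x": 106,"y": 0,"z": 2,"rx": 0,"ry": 0,"rz": 0,"hand": 0.3}
    - {"x": 135,"y": 0,"z": 2,"rx": 0,"ry": 0,"rz": 0,"hand": 0.3}
    - {"x": 154,"y": 0,"z": 2,"rx": 0,"ry": 0,"rz": 0,"hand": 0.3}
    - {"x": 164,"y": 0,"z": 2,"rx": 0,"ry": 0,"rz": 0,"hand": 0.3}
    - {"x": 166,"y": 0,"z": 2,"rx": 0,"ry": 0,"rz": 0,"hand": 0.3}

```text
t: 23.9
ee_pos: [0.4453, -0.3235, 0.104]
eef_rot: [0.375, 1.568, -1.466]
wrist_force: [0.2, -0.3, -2.2]
gripper_width: 0.547
```

Run:
```python
from h import *
st();go([.445,-.324,.1],Rt(-15))
```

```text
t 23.9 p [ 0.4453 -0.3235  0.104 ] yaw -15.4 x [ 0.    -0.003 -1.   ] F [ 0.2 -0.3 -2.2] w 0.547 j [ 1.05  0.55 -0.6   1.91  0.42  0.81 -0.05]
xyz [ 4.1 -0.1  0.5] r [-0.4  0.2 -0.1]
```

Call:
servo_tool:
  commands:
    - {"x": 0.6,"y": 0,"z": 0,"rx": 0,"ry": 0,"rz": 0,"hand": 0.3}
    - {"x": 1.2,"y": 0,"z": 0,"rx": 0,"ry": 0,"rz": 0,"hand": 0.3}
    - {"x": 1.8,"y": 0,"z": 0,"rx": 0,"ry": 0,"rz": 0,"hand": 0.3}
    - {"x": 2.4,"y": 0,"z": 0,"rx": 0,"ry": 0,"rz": 0,"hand": 0.3}
    - {"x": 3,"y": 0,"z": 0,"rx": 0,"ry": 0,"rz": 0,"hand": 0.3}
    - {"x": 3.5,"y": 0,"z": 0,"rx": 0,"ry": 0,"rz": 0,"hand": 0.3}
    - {"x": 4,"y": 0,"z": 0,"rx": 0,"ry": 0,"rz": 0,"hand": 0.3}
    - {"x": 4,"y": 0,"z": 0,"rx": 0,"ry": 0,"rz": 0,"hand": 0.3}

```text
t: 24.9
ee_pos: [0.4453, -0.3237, 0.1007]
eef_rot: [0.277, 1.567, -1.564]
wrist_force: [-2.2, 1.3, 5.8]
gripper_width: 0.554
```

Contact (about +6 N after roughly −2.5 N carried). Releasing.

Call:
servo_tool:
  commands:
    - {"x": 0,"y": 0,"z": 0,"rx": 0,"ry": 0,"rz": 0,"hand": 0.3}
    - {"x": 0,"y": 0,"z": 0,"rx": 0,"ry": 0,"rz": 0,"hand": 0.5}
    - {"x": 0,"y": 0,"z": 0,"rx": 0,"ry": 0,"rz": 0,"hand": 0.58}
    - {"x": 0,"y": 0,"z": 0,"rx": 0,"ry": 0,"rz": 0,"hand": 0.66}
    - {"x": 0,"y": 0,"z": 0,"rx": 0,"ry": 0,"rz": 0,"hand": 0.8}
    - {"x": 0,"y": 0,"z": 0,"rx": 0,"ry": 0,"rz": 0,"hand": 0.9}
    - {"x": 0,"y": 0,"z": 0,"rx": 0,"ry": 0,"rz": 0,"hand": 0.9}
    - {"x": -15,"y": 0,"z": 0,"rx": 0,"ry": 0,"rz": 0,"hand": 0.9}

```text
t: 25.9
ee_pos: [0.4444, -0.323, 0.1153]
eef_rot: [-0.522, 1.568, -2.362]
wrist_force: [-1.0, 0.7, -0.0]
gripper_width: 0.899
```

Run:
```python
from h import *
st();go([.471,.3165,.30],Rt(30.3));go([.5,-.02,.30],Rt(10))
```

```text
t 25.9 p [ 0.4444 -0.323   0.1153] yaw -15.4 x [-0.002 -0.002 -1.   ] F [-1.   0.7 -0. ] w 0.899 j [ 1.06  0.53 -0.61  1.9   0.41  0.83 -0.04]
xyz [-185.9 -144.8 -623.1] r [-45.7   0.1   0.1]
xyz [-185.4  -27.3 -306.5] r [-25.4   0.1   0.1]
```

Call:
servo_tool:
  commands:
    - {"x": -40,"y": 0,"z": 0,"rx": 0,"ry": 0,"rz": 0,"hand": 1}
    - {"x": -95,"y": 0,"z": 0,"rx": 0,"ry": 0,"rz": 0,"hand": 1}
    - {"x": -150,"y": -3,"z": -20,"rx": -3,"ry": 0,"rz": 0,"hand": 1}
    - {"x": -185,"y": -6,"z": -65,"rx": -8,"ry": 0,"rz": 0,"hand": 1}
    - {"x": -185,"y": -11,"z": -125,"rx": -12,"ry": 0,"rz": 0,"hand": 1}
    - {"x": -185,"y": -17,"z": -185,"rx": -17,"ry": 0,"rz": 0,"hand": 1}
    - {"x": -185,"y": -22,"z": -245,"rx": -21,"ry": 0,"rz": 0,"hand": 1}
    - {"x": -185,"y": -27,"z": -305,"rx": -25,"ry": 0,"rz": 0,"hand": 1}

```text
t: 26.9
ee_pos: [0.5001, -0.0197, 0.3009]
eef_rot: [-0.216, 1.568, -1.618]
wrist_force: [0.9, -0.8, -0.6]
gripper_width: 1.0
```

Run:
```python
from h import *
st();go([.471,.3165,.30],Rt(30.3))
im=read_camera("top");cv2.imwrite("pics/t12.png",cv2.resize(im[100:300,240:450,::-1],None,fx=3,fy=3,interpolation=2))
```

```text
t 26.9 p [ 0.5001 -0.0197  0.3009] yaw 9.7 x [-0.    -0.003 -1.   ] F [ 0.9 -0.8 -0.6] w 1.0 j [ 0.81  0.26 -0.96  1.84  0.23  1.16 -0.06]
xyz [-2.000e-01  2.790e+01 -3.363e+02] r [-20.6   0.2   0.1]
```

View pics/t12.png

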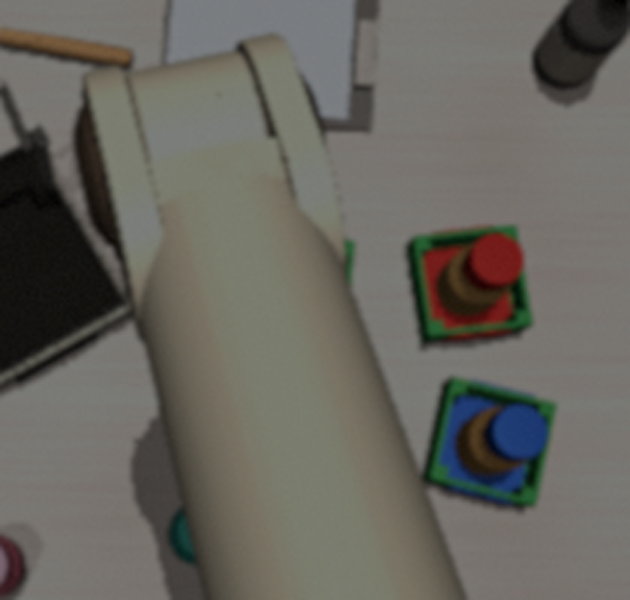

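Call:
servo_tool:
  commands:
    - {"x": 0,"y": 4,"z": -45,"rx": -3,"ry": 0,"rz": 0,"hand": 1}
    - {"x": 0,"y": 8,"z": -95,"rx": -6,"ry": 0,"rz": 0,"hand": 1}
    - {"x": 0,"y": 12,"z": -145,"rx": -9,"ry": 0,"rz": 0,"hand": 1}
    - {"x": 0,"y": 16,"z": -195,"rx": -12,"ry": 0,"rz": 0,"hand": 1}
    - {"x": 0,"y": 20,"z": -240,"rx": -15,"ry": 0,"rz": 0,"hand": 1}
    - {"x": 0,"y": 24,"z": -285,"rx": -18,"ry": 0,"rz": 0,"hand": 1}
    - {"x": 0,"y": 26,"z": -315,"rx": -20,"ry": 0,"rz": 0,"hand": 1}
    - {"x": 0,"y": 28,"z": -330,"rx": -21,"ry": 0,"rz": 0,"hand": 1}

```text
t: 27.95
ee_pos: [0.4675, 0.3219, 0.3033]
eef_rot: [1.836, 1.567, 0.817]
wrist_force: [0.4, 0.1, 0.2]
gripper_width: 1.004
```

Run:
```python
from h import *
import pickle
st();c=calibration("wrist"); im=read_camera("wrist"); pickle.dump(c,open("w13.pkl","wb"))
cv2.imwrite("pics/w13.png",cv2.convertScaleAbs(im[:,:,::-1],alpha=1.4))
print(proj(c,[.471,.3165,.172]))
```

```text
t 27.95 p [0.4675 0.3219 0.3033] yaw 31.6 x [ 0.003  0.003 -1.   ] F [0.4 0.1 0.2] w 1.004 j [ 0.15  0.45 -1.06  1.68  0.41  1.25 -0.45]
[269.31275434 215.37345193]
```

View pics/w13.png

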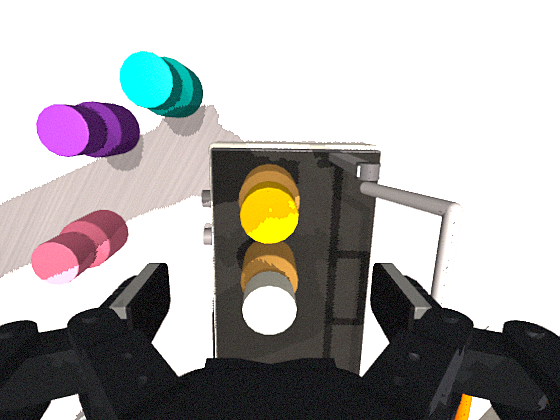

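Run:
```python
from h import *
go([.4710,.3167,.153],Rt(30.3))
```

```text
xyz [150.2  -0.9   7.5] r [ 1.4 -0.1 -0.3]
```

Call:
servo_tool:
  commands:
    - {"x": 20,"y": -1,"z": 7.5,"rx": 1.4,"ry": 0,"rz": -0.3,"hand": 1}
    - {"x": 50,"y": -1,"z": 7.5,"rx": 1.4,"ry": 0,"rz": -0.3,"hand": 1}
    - {"x": 80,"y": -1,"z": 7.5,"rx": 1.4,"ry": 0,"rz": -0.3,"hand": 1}
    - {"x": 108,"y": -1,"z": 7.5,"rx": 1.4,"ry": 0,"rz": -0.3,"hand": 1}
    - {"x": 132,"y": -1,"z": 7.5,"rx": 1.4,"ry": 0,"rz": -0.3,"hand": 1}
    - {"x": 149,"y": -1,"z": 7.5,"rx": 1.4,"ry": 0,"rz": -0.3,"hand": 1}
    - {"x": 149,"y": -1,"z": 7.5,"rx": 1.4,"ry": 0,"rz": -0.3,"hand": 0.75}
    - {"x": 149,"y": -1,"z": 7.5,"rx": 1.4,"ry": 0,"rz": -0.3,"hand": 0.66}

```text
t: 29.0
ee_pos: [0.4715, 0.3166, 0.1548]
eef_rot: [3.128, 1.569, 2.085]
wrist_force: [-0.6, 0.2, -0.2]
gripper_width: 0.659
```

Call:
servo_tool:
  commands:
    - {"x": 0,"y": 0,"z": 0,"rx": 0,"ry": 0,"rz": 0,"hand": 0.6}
    - {"x": 0,"y": 0,"z": 0,"rx": 0,"ry": 0,"rz": 0,"hand": 0.56}
    - {"x": 0,"y": 0,"z": 0,"rx": 0,"ry": 0,"rz": 0,"hand": 0.5}
    - {"x": 0,"y": 0,"z": 0,"rx": 0,"ry": 0,"rz": 0,"hand": 0.4}
    - {"x": 0,"y": 0,"z": 0,"rx": 0,"ry": 0,"rz": 0,"hand": 0.3}
    - {"x": 0,"y": 0,"z": 0,"rx": 0,"ry": 0,"rz": 0,"hand": 0.3}
    - {"x": -5,"y": 0,"z": 0,"rx": 0,"ry": 0,"rz": 0,"hand": 0.3}
    - {"x": -15,"y": 0,"z": 0,"rx": 0,"ry": 0,"rz": 0,"hand": 0.3}

```text
t: 30.0
ee_pos: [0.4712, 0.3163, 0.1698]
eef_rot: [-2.693, 1.569, 2.548]
wrist_force: [0.7, 0.2, -2.4]
gripper_width: 0.548
```

Run:
```python
from h import *
st(); go([.471,.3165,.30],Rt(30.3)); go([.51,.12,.30],Rt(25));go([.5925,-.1455,.27],Rt(5))
cv2.imwrite("pics/w14.png",cv2.convertScaleAbs(read_camera("wrist")[:,:,::-1],alpha=1.4))
```

```text
t 30.0 p [0.4712 0.3163 0.1698] yaw 30.3 x [-0.002  0.001 -1.   ] F [ 0.7  0.2 -2.4] w 0.548 j [ 0.07  0.59 -0.94  1.82  0.56  1.02 -0.57]
xyz [-130.2   -0.2   -0.6] r [-0.  -0.1  0.1]
xyz [-130.5  -65.5  188.8] r [ 5.3 -0.1  0.1]
xyz [-101.  -128.   459.8] r [25.3 -0.1  0.1]
```

View pics/w14.png

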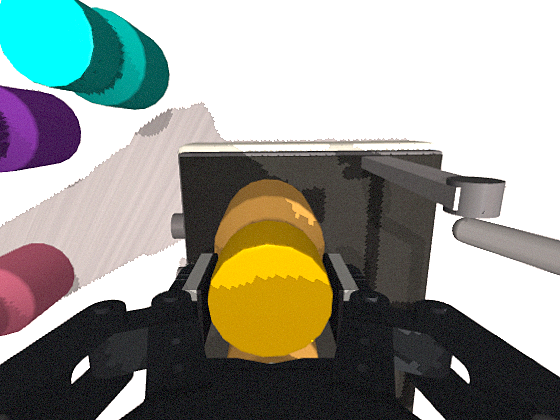

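Call:
servo_tool:
  commands:
    - {"x": -25,"y": 0,"z": 0,"rx": 0,"ry": 0,"rz": 0,"hand": 0.3}
    - {"x": -60,"y": 0,"z": 0,"rx": 0,"ry": 0,"rz": 0,"hand": 0.3}
    - {"x": -95,"y": 0,"z": 0,"rx": 0,"ry": 0,"rz": 0,"hand": 0.3}
    - {"x": -122,"y": 0,"z": 0,"rx": 0,"ry": 0,"rz": 0,"hand": 0.3}
    - {"x": -130,"y": -9,"z": 14,"rx": 0,"ry": 0,"rz": 0,"hand": 0.3}
    - {"x": -130,"y": -23,"z": 45,"rx": 1,"ry": 0,"rz": 0,"hand": 0.3}
    - {"x": -130,"y": -36,"z": 82,"rx": 2,"ry": 0,"rz": 0,"hand": 0.3}
    - {"x": -130,"y": -48,"z": 120,"rx": 3,"ry": 0,"rz": 0,"hand": 0.3}

```text
t: 31.05
ee_pos: [0.4909, 0.1879, 0.3014]
eef_rot: [2.342, 1.568, 1.247]
wrist_force: [1.0, -0.0, -2.2]
gripper_width: 0.544
```

Run:
```python
from h import *
st(); go([.5925,-.1455,.27],Rt(5))
```

```text
t 31.05 p [0.4909 0.1879 0.3014] yaw 27.3 x [ 0.001  0.002 -1.   ] F [ 1.  -0.  -2.2] w 0.544 j [ 0.46  0.36 -1.08  1.78  0.34  1.2  -0.24]
xyz [ 30.7 -62.6 343. ] r [22.3 -0.1 -0.1]
```

Call:
servo_tool:
  commands:
    - {"x": 0,"y": -6,"z": 38,"rx": 2,"ry": 0,"rz": 0,"hand": 0.3}
    - {"x": 0,"y": -14,"z": 80,"rx": 5,"ry": 0,"rz": 0,"hand": 0.3}
    - {"x": 0,"y": -22,"z": 123,"rx": 8,"ry": 0,"rz": 0,"hand": 0.3}
    - {"x": 0,"y": -30,"z": 166,"rx": 11,"ry": 0,"rz": 0,"hand": 0.3}
    - {"x": 5,"y": -38,"z": 210,"rx": 14,"ry": 0,"rz": 0,"hand": 0.3}
    - {"x": 12,"y": -46,"z": 253,"rx": 17,"ry": 0,"rz": 0,"hand": 0.3}
    - {"x": 20,"y": -54,"z": 295,"rx": 20,"ry": 0,"rz": 0,"hand": 0.3}
    - {"x": 30,"y": -60,"z": 328,"rx": 22,"ry": 0,"rz": 0,"hand": 0.3}

```text
t: 32.05
ee_pos: [0.5885, -0.134, 0.2699]
eef_rot: [2.75, 1.569, 1.268]
wrist_force: [0.3, -0.0, -2.7]
gripper_width: 0.545
```

Run:
```python
from h import *
import pickle
read_camera("top");st();c=calibration("wrist"); im=read_camera("wrist"); pickle.dump(c,open("w15.pkl","wb"))
cv2.imwrite("pics/w15.png",cv2.convertScaleAbs(im[:,:,::-1],alpha=1.4));print(proj(c,[.5925,-.1455,.04]))
```

```text
t 32.1 p [ 0.5885 -0.1398  0.2678] yaw 4.7 x [-0.001  0.    -1.   ] F [ 0.5 -4.5 -3.6] w 0.546 j [ 0.81  0.5  -0.85  1.63  0.4   1.19 -0.05]
[273.22453649 191.6829723 ]
```

View pics/w15.png

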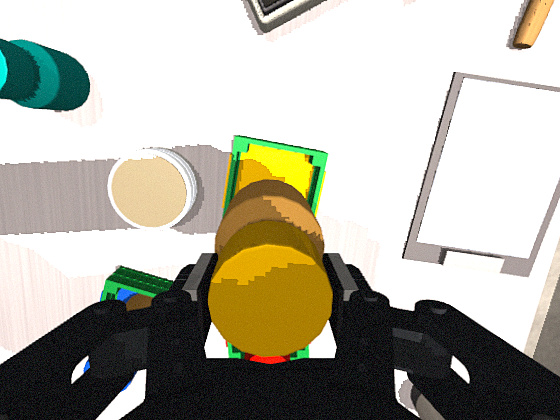

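Run:
```python
from h import *
import pickle
W=pickle.load(open("w15.pkl","rb"))
P=np.array([onz(W,*q,.04)[:2] for q in((234,136),(327,152))]);d=P[1]-P[0];L=np.hypot(*d);d/=L;n=np.array([d[1],-d[0]]);print(P,L,P.mean(0)+.05*n)
st();go([.5925,-.1455,.1035],Rt(5))
```

```text
[[ 0.54682126 -0.0899171 ]
 [ 0.64557059 -0.09850711]] 0.099122239740445 [ 0.59186288 -0.14402399]
t 32.15 p [ 0.5878 -0.1374  0.2681] yaw 4.8 x [-0.002  0.001 -1.   ] F [-0.2 -0.6 -3.4] w 0.547 j [ 0.81  0.5  -0.85  1.64  0.39  1.19 -0.05]
xyz [164.6   4.4   8.8] r [-0.2 -0.1  0.1]
```

Call:
servo_tool:
  commands:
    - {"x": 5,"y": 4,"z": 7.5,"rx": 0,"ry": 0,"rz": 0,"hand": 0.3}
    - {"x": 25,"y": 4,"z": 7.5,"rx": 0,"ry": 0,"rz": 0,"hand": 0.3}
    - {"x": 55,"y": 4,"z": 7.5,"rx": 0,"ry": 0,"rz": 0,"hand": 0.3}
    - {"x": 90,"y": 4,"z": 7.5,"rx": 0,"ry": 0,"rz": 0,"hand": 0.3}
    - {"x": 122,"y": 4,"z": 7.5,"rx": 0,"ry": 0,"rz": 0,"hand": 0.3}
    - {"x": 147,"y": 4,"z": 7.5,"rx": 0,"ry": 0,"rz": 0,"hand": 0.3}
    - {"x": 159,"y": 4,"z": 7.5,"rx": 0,"ry": 0,"rz": 0,"hand": 0.3}
    - {"x": 163,"y": 4,"z": 7.5,"rx": 0,"ry": 0,"rz": 0,"hand": 0.3}

```text
t: 33.15
ee_pos: [0.5917, -0.1434, 0.1042]
eef_rot: [-2.268, 1.567, 2.529]
wrist_force: [0.9, 0.5, -2.8]
gripper_width: 0.55
```

Run:
```python
from h import *
st();go([.592,-.145,.1],Rt(5))
```

```text
t 33.15 p [ 0.5917 -0.1434  0.1042] yaw 4.9 x [-0.003  0.002 -1.   ] F [ 0.9  0.5 -2.8] w 0.55 j [ 0.73  0.69 -0.74  1.75  0.56  0.93 -0.16]
xyz [4.2 0.2 1.6] r [-0.1 -0.1  0.2]
```

Call:
servo_tool:
  commands:
    - {"x": 0.6,"y": 0,"z": 1,"rx": 0,"ry": 0,"rz": 0,"hand": 0.3}
    - {"x": 1.2,"y": 0,"z": 1,"rx": 0,"ry": 0,"rz": 0,"hand": 0.3}
    - {"x": 1.8,"y": 0,"z": 1,"rx": 0,"ry": 0,"rz": 0,"hand": 0.3}
    - {"x": 2.4,"y": 0,"z": 1,"rx": 0,"ry": 0,"rz": 0,"hand": 0.3}
    - {"x": 3,"y": 0,"z": 1,"rx": 0,"ry": 0,"rz": 0,"hand": 0.3}
    - {"x": 3.5,"y": 0,"z": 1,"rx": 0,"ry": 0,"rz": 0,"hand": 0.3}
    - {"x": 3.8,"y": 0,"z": 1,"rx": 0,"ry": 0,"rz": 0,"hand": 0.3}
    - {"x": 3.8,"y": 0,"z": 1,"rx": 0,"ry": 0,"rz": 0,"hand": 0.3}

```text
t: 34.15
ee_pos: [0.5918, -0.1445, 0.1009]
eef_rot: [-2.157, 1.567, 2.64]
wrist_force: [-2.7, 0.2, 4.6]
gripper_width: 0.547
```

Contact. Releasing and retreating upward.

Call:
servo_tool:
  commands:
    - {"x": 0,"y": 0,"z": 0,"rx": 0,"ry": 0,"rz": 0,"hand": 0.3}
    - {"x": 0,"y": 0,"z": 0,"rx": 0,"ry": 0,"rz": 0,"hand": 0.5}
    - {"x": 0,"y": 0,"z": 0,"rx": 0,"ry": 0,"rz": 0,"hand": 0.58}
    - {"x": 0,"y": 0,"z": 0,"rx": 0,"ry": 0,"rz": 0,"hand": 0.66}
    - {"x": 0,"y": 0,"z": 0,"rx": 0,"ry": 0,"rz": 0,"hand": 0.8}
    - {"x": 0,"y": 0,"z": 0,"rx": 0,"ry": 0,"rz": 0,"hand": 0.9}
    - {"x": 0,"y": 0,"z": 0,"rx": 0,"ry": 0,"rz": 0,"hand": 0.9}
    - {"x": -15,"y": 0,"z": 0,"rx": 0,"ry": 0,"rz": 0,"hand": 0.9}

```text
t: 35.15
ee_pos: [0.5909, -0.1444, 0.1154]
eef_rot: [-2.076, 1.565, 2.721]
wrist_force: [-0.2, -0.7, 0.3]
gripper_width: 0.898
```

Call:
servo_tool:
  commands:
    - {"x": -40,"y": 0,"z": 0,"rx": 0,"ry": 0,"rz": 0,"hand": 1}
    - {"x": -80,"y": 0,"z": 0,"rx": 0,"ry": 0,"rz": 0,"hand": 1}
    - {"x": -130,"y": 0,"z": 0,"rx": 0,"ry": 0,"rz": 0,"hand": 1}
    - {"x": -180,"y": -20,"z": 0,"rx": 0,"ry": 0,"rz": 0,"hand": 1}
    - {"x": -220,"y": -60,"z": 0,"rx": 0,"ry": 0,"rz": 0,"hand": 1}
    - {"x": -240,"y": -110,"z": 0,"rx": 0,"ry": 0,"rz": 0,"hand": 1}
    - {"x": -240,"y": -150,"z": 0,"rx": 0,"ry": 0,"rz": 0,"hand": 1}
    - {"x": -240,"y": -150,"z": 0,"rx": 0,"ry": 0,"rz": 0,"hand": 1}

```text
t: 36.15
ee_pos: [0.4405, -0.1584, 0.3572]
eef_rot: [-1.308, 1.564, -2.796]
wrist_force: [0.7, -0.9, 0.2]
gripper_width: 1.003
```

Run:
```python
from h import *
st()
for n in("scene","top"): cv2.imwrite(f"pics/{n}16.png",cv2.convertScaleAbs(cv2.resize(read_camera(n)[:,:,::-1],None,fx=1.4,fy=1.4,interpolation=2),alpha=1.3))
```

```text
t 36.15 p [ 0.4405 -0.1584  0.3572] yaw 4.7 x [-0.006 -0.002 -1.   ] F [ 0.7 -0.9  0.2] w 1.003 j [ 1.19  0.11 -0.96  1.82  0.1   1.26  0.28]
```

View pics/scene16.png

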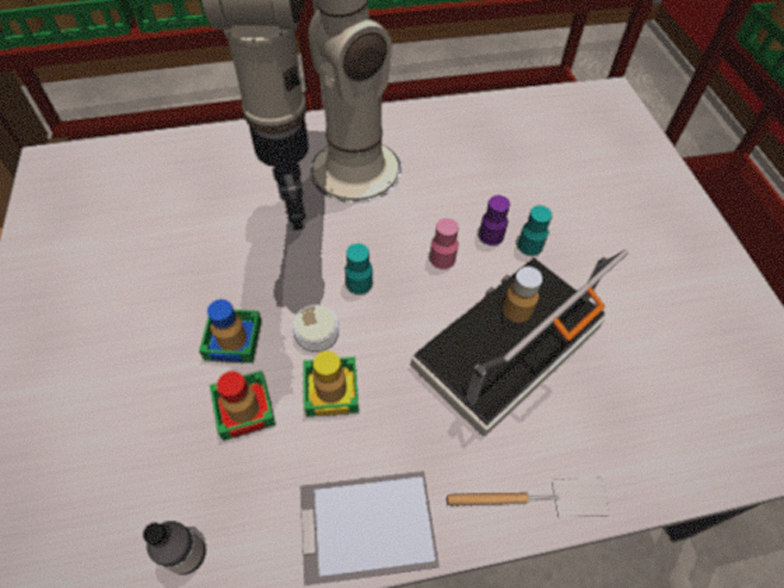

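View pics/top16.png

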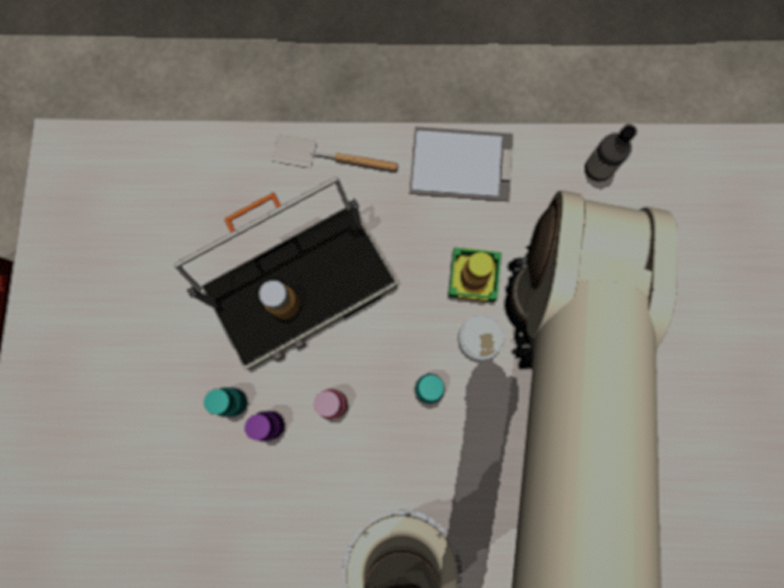

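All three bottles stand in their own crates. The white one is still on the shaker, the bar is open and the gripper is clear. Handing in.

```bash
python3 -c "
from plant import *
sign_off()"
```

```text
the job is handed in; nothing more can be done
```

The job is done and handed in at about 36 s of the 112 s allowed.

- **Hold-down bar:** I swung it up by the orange handle to about 112° (1.96 rad) and let go. It was still open in the last pictures.
- **Bottles:** I gripped the red, blue and yellow bottles by their caps and moved them in that order. Each is in the crate with its own colour card. I lowered the last few millimetres slowly; the force at touch-down was under 6 N.
- **Last checks:** The final scene picture shows all three upright in their crates and the white-capped bottle upright on the shaker. The look-alikes are where they were, and the gripper is empty and touching nothing. In the final top picture the arm hides the red and blue crates, so an earlier top picture is what shows those two from above.
- **Disagreements:** The cameras differed by 3–5 mm on cap and crate positions. I took averages and relied on close wrist-camera views. The crates leave about 15 mm around each bottle, so this did not affect the placing.

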